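# Load a vase into a saggar and lid it

### The arm

A 7-joint arm with a two-finger parallel gripper is mounted at the origin on the work surface. World frame = base frame: x ahead of the robot, y to its left, z up, the work surface at z = 0. Lengths are in mm, angles in rad, forces in N, time in s.
With the tool pointing down it reaches from about 400 to 875 mm from the base axis. Payload 4.4 kg.
Tool frame: the origin (TCP) lies at the very end of the fingers, on their centre line; the grasp point (between the pads) lies 19 mm behind it; z points along the fingers, x is the direction in which the jaws open and shut, and the axes are right-handed (so a half turn about z gives the same grasp; the last joint's range is limited). The gripper opens to 85 mm and grips with 20 to 120 N. Pads are 22 mm wide; open, the fingers measure 114 mm over their backs; the gripper's body (76 mm by 85 mm) begins 54 mm behind the grasp point. The pads swing forward as they close: fully open they stand 13 mm farther back than shut.
Start: joints at [-1.365, 0.628, 0.038, 1.517, -0.027, 0.996, -0.02], TCP at [174.478, 626.159, 231.313] pointing down, gripper open.
Joint ranges: [-3.06, 3.06], [-0.37, 2.12], [-1.25, 1.32], [0.18, 2.47], [-1.1, 4.24], [0.23, 1.98], [-2.94, 2.94]. Speed limits (rad/s): [2.57, 2.57, 3.14, 3.14, 3.14, 3.14, 3.14].

### API

Orientations are given as [roll, pitch, yaw] about the fixed x, y, z axes, in that order (R = Rz(yaw) Ry(pitch) Rx(roll)).
In Python, from cell import * gives the robot as it stands. The module is installed in compiled form; this text tells all that it offers.
- The arm moves only by the tool play_rows, never from a script. Its argument "targets" is a list of rows, each an object with "slide": the shift along the tool's x, y, z in mm, a list of three; "turn": the turn, a rotation vector about the tool's x, y, z in degrees, a list of three; "hand": the finger opening in mm, from 0 to 85.4. A call has 1 to 5 rows; each row shifts and turns the commanded pose from where the row before left it, along the tool's axes as they then stand; what a row does not reach is not made up. A row lasts 1/8 s, in which the tool goes at most 62.5 mm and 10.7 degrees, less where a joint would pass 70% of its speed; a pose out of reach is approached as far as the arm can. A call is refused whole if a number of a shift passes 62.5 or a number of a turn 10.7, either way. A call with a gripper value outside its range is refused whole. The fingers move at their own pace and stop on an object; the grip force is fixed at half the most. Time passes only in rows, so rows that do not move let the fingers close. It gives the time, the measured TCP pose, the force and the opening at its end, in the units of the state.
- read_state(): the state, without advancing time (a new reading comes with each control period).
- get_image(name): name is "side" or "top" or "wrist"; returns (picture, depth): 480x640x3 uint8, blue, green, red; 480x640 float32, mm along the optical axis (not along the pixel's ray), 0 where there is no reading.
- calibration(name): a dict with "K" (3x3 intrinsics, pixels), "D" ([k1, k2, p1, p2, k3] as OpenCV has them; the pictures are not rectified), "R" (3x3) and "t" (3): a world point X has camera coordinates R X + t. Camera axes: x right, y down, z forward; pixel columns grow to the right and rows downward; lengths in mm; the calibration is good to about 2 mm. A picture is of the moment at which its call begins: read the wrist's pose just before it. calibration takes no time and is no camera call; for the wrist camera it gives the pose at the moment of the call.
- finish_job(): hands the job in, once; it reports no verdict.
The state is a dict: "clock": time; "qpos": joint angles; "qd": joint speeds; "tau": joint torques, N m; "eef_pos": TCP position; "tool_rot": TCP orientation; "force": force on the tool from outside, world axes, zero at the start; "torque": the same for the moment, N m; "width": finger opening in mm.
Only numpy, scipy, OpenCV 4.12 (cv2) and the standard library are available. Lean on these libraries where they do the work, as an engineer would, in place of code of your own. Each camera call takes 0.05 s, during which the arm holds its last target.

### The job

Get this saggar ready for the kiln: stand the white vase upright on the floor inside the big open fireclay saggar, then take the big lid off the sloping wooden rack and set it on that saggar's rim so that it is fully seated and level, the step under the lid inside the rim all round. Lower both gently, do not drop them, and leave the small saggar, the small lid and the kiln prop alone.

Things in the scene. Friction and masses are not known exactly. Their poses are not given: they have to be found in the camera images.
- saggar: The big saggar: a loose, heavy (about 1.5 kg) open round fireclay pot, 156 mm across outside, 132 mm across inside, 115 mm high, wall 12 mm, floor 10 mm thick. It stands upright on the bench, at the left or the right. Origin: centre of its underside; z up through the mouth.
- lid: The big lid, loose, about 0.5 kg, fireclay: disc 160 mm across, 10 mm thick; under it a round tapered step 8 mm deep (126 mm across at the disc, 120 mm below) that goes inside the mouth with 3 mm to spare all round. Origin: centre of the disc's underside, the face that rests on the rim (seated: 115 mm above the saggar's origin). z: its normal, out through the lug; starts 35 degrees off vertical.
- lid_grip (a point): Middle of the lid's lug, an upright rectangular block in the middle of its top to hold it by: 16 mm thick along the lid's x, 55 mm long along its y, 42 mm high (10 to 52 mm above the lid's origin along its z). This point is 31 mm above the origin; same axes as the lid. At the start the lug's length is level and its z leans towards the rack's low front.
- rack: Fixed wooden rack, about 135 mm high, its 180 x 170 mm board sloping 35 degrees: low at the front (its -x side, roughly towards the robot). The lid lies on it; two 12 mm round pegs near the low edge, square to the board and ending 2 mm above the lid's disc, keep it from sliding: lift it off square to the board. Origin: centre of its underside; x to the high side, z up.
- vase: Loose white bisque vase, about 0.15 kg, solid, 88 mm tall: foot 48 mm across, belly 56 mm across at 18 mm height, tapering above 32 mm to a straight round neck 28 mm across from 42 mm height to the top. It stands on the bench about in the middle. Origin: centre of its underside; z up.
- small_saggar: Bystander: small loose open saggar, 84 mm across, 45 mm high, near the vase. Origin: centre of its underside.
- small_lid: Bystander: small loose lid lying flat on the bench, 88 mm across, with a 35 mm long lug, 31 mm high in all. Origin: centre of its underside.
- prop: Bystander: loose fireclay kiln prop, a spool 64 mm across at the foot and 72 mm high, standing on the bench. Origin: centre of its underside.
Mind the look-alikes: they are no part of the job. Leave any black or blue look-alike of the lid alone.

How it is judged (in metres and radians):
On the way, in this order (a step that is already met when the one before it is completed fails the run):
1. the vase stands upright on the floor inside the big saggar, let go (horizontal distance between vase and saggar below 0.05 m and z of vase in the frame of saggar between 0.005 and 0.015 m and angle between vase's own z axis and vertical below 0.12 rad and contact force between the fingers and vase below 0.1 N and linear speed of vase below 0.03 m/s), for 0.2 s.
2. the big lid is seated level on the big saggar's rim, let go (horizontal distance between lid and saggar below 0.006 m and z of lid in the frame of saggar between 0.111 and 0.118 m and angle between the z axis of lid and the z axis of saggar, either way round below 0.03 rad and angle between lid's own z axis and vertical below 0.05 rad and contact force between the fingers and lid below 0.1 N), for 0.2 s.
At the end, for the whole second after the job is handed in: Vase upright (0.12 rad) on the floor inside the big saggar; big lid on its rim: centred within 6 mm, underside 111 to 118 mm above the saggar's underside, parallel to it within 0.03 rad, level within 0.05 rad; saggar upright on the bench; all at rest and let go (all of step 2 and horizontal distance between vase and saggar below 0.05 m and z of vase in the frame of saggar between 0.005 and 0.015 m and angle between vase's own z axis and vertical below 0.12 rad and angle between saggar's own z axis and vertical below 0.05 rad and height (world z) of saggar below 0.01 m and linear speed of each of lid, saggar, vase below 0.02 m/s); the robot touches nothing.
It fails at once if the lid is dropped onto the saggar (let go and falling faster than 0.35 m/s, more than 12 mm above its seat) (contact force between the fingers and lid below 0.3 N and horizontal distance between lid and saggar below 0.1 m and z of lid in the frame of saggar above 0.127 m and linear speed of lid above 0.35 m/s).
It fails at once if the vase is dropped into the saggar (let go and falling faster than 0.35 m/s, more than 12 mm above the floor) (contact force between the fingers and vase below 0.3 N and horizontal distance between vase and saggar below 0.06 m and z of vase in the frame of saggar above 0.022 m and linear speed of vase above 0.35 m/s).
It fails at once if the small saggar, the small lid or the prop is pushed more than 30 mm from its place or knocked over (distance of any of small_saggar, small_lid, prop from where it was at the start of the episode above 0.03 m or angle between any of small_saggar, small_lid, prop's own z axis and vertical above 0.5 rad).
It also fails if it takes over 64 s, if anything falls off the work surface, if the arm or the gripper's body presses on something with over 40 N, if the wrist force passes 120 N, or if a joint passes its speed limit or range.

## Working session

There is one attempt and no reset: what is moved stays moved. The work goes in short steps, Python scripts to look and compute and a tool call to move; the robot and the scene stay as the last step left them, time stands still between calls to the robot, and variables do not carry over. Pictures are saved under pics/ and viewed, and the job is handed in when it is done.

Besides the shell and the picture viewer there is one more tool, called after "Emit:" as name([rows], argument=value, ...), one row to a line, values as JSON. play_rows: Moves the arm, as the interface text tells. Its arguments: {"type":"object","properties":{"targets":{"type":"array"}},"required":["targets"]}

```bash
mkdir -p pics; ls
python3 - <<'E'
from cell import *
import cv2
print(read_state())
for n in ("side","top","wrist"):
    c=calibration(n); print(n,c)
    p,d=get_image(n); cv2.imwrite(f"pics/{n}0.png",p)
    import numpy as np
    np.save(f"pics/{n}0.npy",d)
    print((d>0).mean(), d[d>0].min(), d.max())
E
```

```text
pics
{'clock': 0.0, 'qpos': array([-1.36476093,  0.62932855,  0.03842687,  1.51836978, -0.02699946,
        0.99626798, -0.02000819]), 'qd': array([-0.00078514, -0.00021255,  0.00043143,  0.00110172,  0.00078348,
        0.00177281,  0.00064888]), 'tau': array([-2.01970443e-04, -5.63410020e+01,  1.22684229e+00, -1.93430650e+01,
        1.12193293e-02,  1.08873876e-02, -2.08690047e-06]), 'eef_pos': array([174.32354436, 625.55044531, 230.39961887]), 'tool_rot': array([3.14157759e+00, 1.85609825e-03, 1.29896518e+00]), 'force': array([-0.04104181, -0.32053853, -0.62003939]), 'torque': array([-0.02999636, -0.00593466, -0.05292589]), 'width': 85.01870262826165}
side {'K': array([[529.61606076,   0.        , 325.37525737],
       [  0.        , 529.61606076, 245.09922376],
       [  0.        ,   0.        ,   1.        ]]), 'D': array([-0.001296,  0.      ,  0.      ,  0.      ,  0.      ]), 'R': array([[ 0.97719904, -0.21220151,  0.00724882],
       [-0.15818027, -0.75035345, -0.6418323 ],
       [ 0.14163696,  0.62605129, -0.76681077]]), 't': array([-594.32180816,   82.45515357, 1266.761
[... 324 characters left out ...]
4166,  0.00625583],
       [-0.99529774, -0.00936828, -0.0964087 ],
       [ 0.09646169, -0.00537744, -0.99532217]]), 't': array([-101.19379072,  591.03626247, 1259.9801979 ])}
0.996123046875 965.60925 2197.934
wrist {'K': array([[422.79628666,   0.        , 315.60478558],
       [  0.        , 422.79628666, 240.58697128],
       [  0.        ,   0.        ,   1.        ]]), 'D': array([-0.09902039,  0.        ,  0.        ,  0.        ,  0.        ]), 'R': array([[ 0.26852915,  0.96327   , -0.00173202],
       [ 0.93036001, -0.25888806,  0.259629  ],
       [ 0.24964443, -0.07132936, -0.96570688]]), 't': array([-650.23332951,  -32.11604048,  378.39488308])}
0.996044921875 54.20574 1396.8795
```

View pics/side0.png

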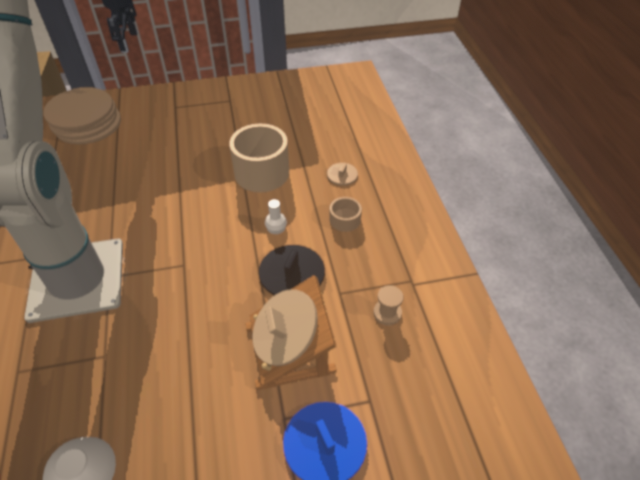

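View pics/top0.png

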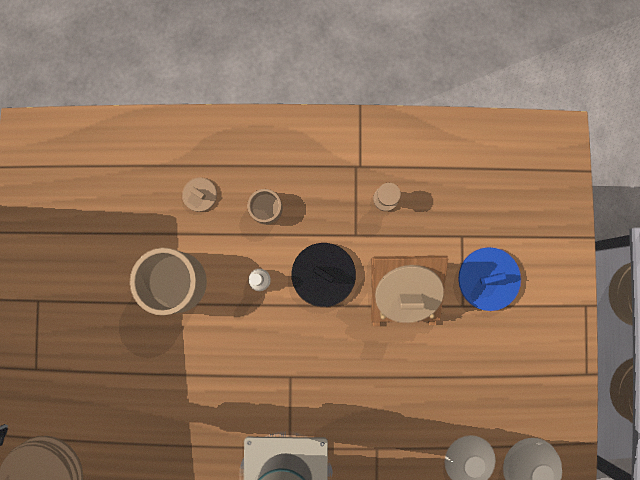

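View pics/wrist0.png

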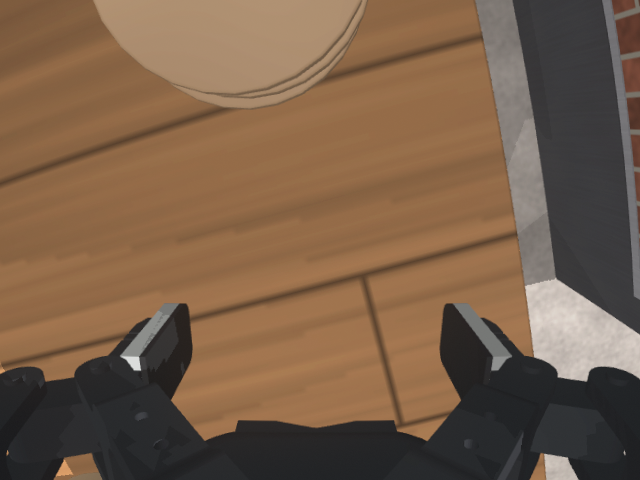

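The side and top pictures agree. In the top view the big saggar is at (165,281), the vase at (259,280), and the tan lid lies on the rack at (409,293). The black look-alike is at (323,274) and the blue one at (490,279), both flat on the bench. The bystanders are the small lid (200,195), small saggar (264,206) and prop (387,197). Next I'll measure.

```bash
cat > h.py <<'E'
from cell import *
import cv2, numpy as np
from scipy.spatial.transform import Rotation as Rn
def cal(n): return calibration(n)
def ray(c,uv):
    uv=np.array(uv,float).reshape(-1,1,2)
    p=cv2.undistortPoints(uv,c["K"],c["D"]).reshape(-1,2)
    d=np.c_[p,np.ones(len(p))]@c["R"]   # R^T d
    o=-c["R"].T@c["t"]
    return o,d          # d scaled so cam z =1
def onz(c,uv,z):
    o,d=ray(c,uv); return o+d*((z-o[2])/d[:,2])[:,None]
def bydepth(c,uv,dep):
    o,d=ray(c,uv); return o+d*np.array(dep).reshape(-1,1)
def cloud(c,d):
    v,u=np.mgrid[0:480,0:640]; P=bydepth(c,np.c_[u.ravel(),v.ravel()],d.ravel()); P[d.ravel()<=0]=np.nan
    return P.reshape(480,640,3)
def proj(c,X):
    r,_=cv2.Rodrigues(c["R"]); return cv2.projectPoints(np.array(X,float).reshape(-1,1,3),r,c["t"],c["K"],c["D"])[0].reshape(-1,2)
def tri(c1,u1,c2,u2):
    o1,d1=ray(c1,u1);o2,d2=ray(c2,u2);d1=d1[0];d2=d2[0]
    s=np.linalg.lstsq(np.c_[d1,-d2],o2-o1,rcond=None)[0]
    a=o1+s[0]*d1;b=o2+s[1]*d2
    return (a+b)/2,np.linalg.norm(a-b)
def circ(P):
    A=np.c_[2*P[:,:2],np.ones(len(P))];x=np.linalg.lstsq(A,(P[:,:2]**2).sum(1),rcond=None)[0]
    return x[:2],np.sqrt(x[2]+x[0]**2+x[1]**2)
def tool():
    s=read_state(); return np.array(s["eef_pos"]),Rn.from_euler("xyz",s["tool_rot"]).as_matrix(),s
E
cat > m1.py <<'E'
from h import *
for n in ("top","side"):
    c=cal(n); d=np.load(f"pics/{n}0.npy"); P=cloud(c,d); X,Y,Z=P[...,0],P[...,1],P[...,2]
    def sel(cx,cy,r,z0,z1): return P[(np.hypot(X-cx,Y-cy)<r)&(Z>z0)&(Z<z1)]
    # rough centres from top image at heights
    ct=cal("top")
    sg=onz(ct,[[165,281]],115)[0]; vs=onz(ct,[[260,280]],88)[0]; ld=onz(ct,[[409,293]],110)[0]
    q=sel(sg[0],sg[1],110,105,125); print(n,"rim z",np.median(q[:,2]),len(q)); print(" circ",circ(q))
    q=sel(sg[0],sg[1],45,-5,40); print(" floor",np.median(q[:,2]) if len(q) else 0)
    q=sel(vs[0],vs[1],40,75,100); print(" vase top",q.mean(0),q.max(0),q.min(0),len(q))
    q=sel(vs[0],vs[1],45,10,95); print(" vase all",q.min(0),q.max(0))
    for nm,uv,h in (("slid",[200,195],20),("ssag",[264,206],45),("prop",[387,197],72),("black",[323,274],20),("blue",[490,279],20)):
        g=onz(ct,[uv],h)[0]; q=sel(g[0],g[1],80,5,150); print(" ",nm,np.round((q.min(0)+q.max(0))/2),np.round(q.max(0)-q.min(0)),q[:,2].max() if len(q) else 0)
    im=cv2.imread(f"pics/{n}0.png")
    q=(np.hypot(X-ld[0],Y-ld[1])<130)&(Z>15); pts=P[q]
    # plane ransac
    rng=np.random.default_rng(0);best=0
    for _ in range(800):
        a=pts[rng.choice(len(pts),3,False)];nn=np.cross(a[1]-a[0],a[2]-a[0]);L=np.linalg.norm(nn)
        if L<1:continue
        nn/=L; k=abs((pts-a[0])@nn)<2
        if k.sum()>best: best=k.sum();K=k
    cc=pts[K].mean(0);nn=np.linalg.svd(pts[K]-cc,full_matrices=False)[2][2];nn*=np.sign(nn[2])
    print(" plane",best,cc,nn,"tilt",np.degrees(np.arccos(nn[2])))
    h=(pts-cc)@nn; lug=pts[(h>12)&(h<60)]; print(" lug hmax",h.max(),"lug n",len(lug),lug.mean(0))
    dsc=pts[abs(h)<3]; print(" disc bbox mid",(dsc.min(0)+dsc.max(0))/2,dsc.max(0)-dsc.min(0))
E
python3 m1.py
```

```text
top rim z 115.57544221575199 1114
 circ (array([483.19042748, 281.60086445]), np.float64(71.50090040045271))
 floor 10.929796946060492
 vase top [490.98124255  69.52327584  88.90769563] [503.15353293  82.77312068  95.12010009] [477.43741331  56.52577023  75.55177356] 117
 vase all [465.72194202  42.275831    12.60684845] [517.55449415  97.36733535  94.60130634]
  slid [701. 223.  23.] [152. 154.  35.] 40.07342113867094
  ssag [673.  58.  29.] [153. 157.  49.] 53.710478173174806
  prop [ 693. -239.   42.] [157. 153.  75.] 79.53675616466126
  black [506. -88.  39.] [156. 159.  57.] 67.05780759336676
  blue [ 498. -505.   35.] [156. 158.  59.] 64.8721175543676
 plane 1773 [ 460.60509152 -287.27422138  103.73883204] [-0.57775933 -0.02106248  0.81593537] tilt 35.32004579548905
 lug hmax 47.01182256440892 lug n 304 [ 440.51276955 -286.58006457  129.82720345]
 disc bbox mid [ 458.68887611 -288.12613447  100.68432768] [127.97157412 158.86626839  94.06794147]
side rim z 113.21142424299273 731
 circ (array([483.34295835, 277.87687234]), np.float64(71.84026793559387))
 floor 0
 vase top [490.90013552  64.84058514  84.90392663] [504.9541457   84.78343002  93.24579495] [478.36841925  52.00340076  75.00896411] 107
 vase all [464.29003192  36.58600968  10.75954839] [518.86670665  84.78343002  93.24579495]
  slid [695. 229.  20.] [108. 138.  30.] 34.705233828559585
  ssag [675.  72.  27.] [102. 122.  44.] 48.57099653960404
  prop [ 689. -248.   40.] [128.  64.  71.] 75.79382982729862
  black [506. -80.  36.] [158. 139.  54.] 63.431062595296225
  blue [ 497. -505.   36.] [159. 153.  55.] 63.21176217049458
 plane 2564 [ 458.60871326 -296.01992104  101.48007124] [-0.57580518 -0.00799334  0.81754786] tilt 35.15992711825662
 lug hmax 45.234594494545924 lug n 381 [ 440.03488924 -294.65831215  128.20410506]
 disc bbox mid [ 457.04106977 -290.14299309   98.81064223] [132.39001625 161.23191599  92.46798044]
```

Emit:
play_rows([
  {"slide": [-31, 49, 0], "turn": [0, 0, 8], "hand": 85},
  {"slide": [-24, 53, 0], "turn": [0, 0, 0], "hand": 85},
  {"slide": [-24, 53, 0], "turn": [0, 0, 0], "hand": 85},
  {"slide": [-24, 53, 0], "turn": [0, 0, 0], "hand": 85},
  {"slide": [-24, 53, 0], "turn": [0, 0, 0], "hand": 85},
])

```text
clock: 0.78
eef_pos: [370.3, 408.8, 231.2]
tool_rot: [-3.142, 0.0, 1.16]
force: [0.5, 0.6, -0.4]
width: 84.8
```

Emit:
play_rows([
  {"slide": [-24, 53, 0], "turn": [0, 0, 8], "hand": 85},
  {"slide": [-17, 55, 0], "turn": [0, 0, 8], "hand": 85},
  {"slide": [0, 0, 0], "turn": [0, 0, 8], "hand": 85},
  {"slide": [0, 0, 0], "turn": [0, 0, 8], "hand": 85},
  {"slide": [0, 0, 0], "turn": [0, 0, 8], "hand": 85},
])

```text
clock: 1.4
eef_pos: [446.2, 323.6, 231.1]
tool_rot: [-3.142, 0.001, 0.456]
force: [-0.0, 0.7, 0.4]
width: 84.9
```

Emit:
play_rows([
  {"slide": [0, 0, 0], "turn": [0, 0, 8.7], "hand": 85},
  {"slide": [0, 0, 0], "turn": [0, 0, 8.7], "hand": 85},
  {"slide": [0, 0, 0], "turn": [0, 0, 8.7], "hand": 85},
  {"slide": [37, 44, -20], "turn": [0, 0, 0], "hand": 85},
  {"slide": [0, 0, 0], "turn": [0, 0, 0], "hand": 85},
])

```text
clock: 2.02
eef_pos: [487.5, 275.7, 252.9]
tool_rot: [3.14, -0.005, -0.002]
force: [-1.0, 0.2, -0.3]
width: 85.1
```

```bash
cat > look.py <<'E'
from h import *
import sys,pickle
n=sys.argv[1]
p0,R0,s=tool(); c=cal("wrist"); im,d=get_image("wrist")
cv2.imwrite(f"pics/{n}.png",im); np.save(f"pics/{n}.npy",d); pickle.dump((c,p0,R0),open(f"pics/{n}.pkl","wb"))
print(np.round(p0,1),np.round(s["tool_rot"],4),s["clock"],s["qpos"].round(2))
E
python3 look.py w1
```

```text
[487.5 275.7 252.9] [ 3.1401e+00 -5.1000e-03 -1.6000e-03] 2.025 [-0.85  0.5   0.42  1.76 -0.24  0.93 -0.33]
```

View pics/w1.png

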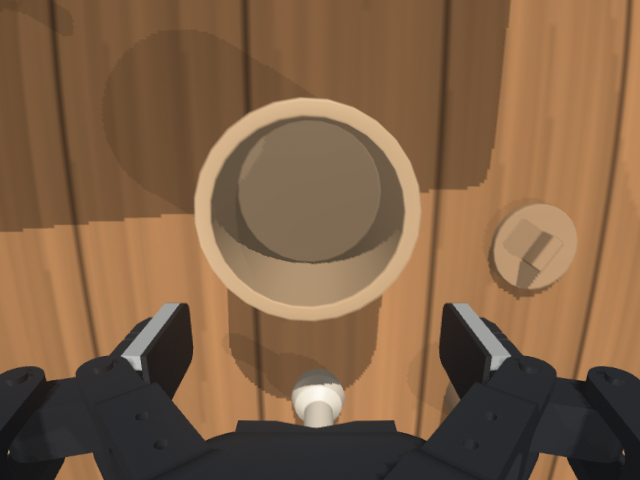

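The wrist picture shows the big saggar's mouth whole, centred near (308,209). The vase is at the bottom (318,400), with its neck hidden by the gripper.

```bash
cat > rim.py <<'E'
from h import *
import sys,pickle
n=sys.argv[1]
c,p0,R0=pickle.load(open(f"pics/{n}.pkl","rb")); d=np.load(f"pics/{n}.npy"); im=cv2.imread(f"pics/{n}.png")
P=cloud(c,d)
m=(P[...,2]>100)&(P[...,2]<130)&(np.hypot(P[...,0]-483,P[...,1]-280)<100)
print("rim z",np.median(P[m][:,2]),m.sum())
cn,h=cv2.findContours(m.astype(np.uint8),cv2.RETR_CCOMP,cv2.CHAIN_APPROX_NONE)
for k in sorted(cn,key=len)[-2:]:
    k=k.reshape(-1,2); print(len(k),circ(onz(c,k,115)), circ(P[k[:,1],k[:,0]]))
fl=(np.hypot(P[...,0]-483,P[...,1]-280)<30)&(P[...,2]<40); print("floor",np.median(P[fl][:,2]))
E
python3 rim.py w1
```

```text
rim z 114.23840684628806 13362
533 (array([482.17076009, 286.50146231]), np.float64(62.72864483760948)) (array([482.00859953, 283.57402674]), np.float64(65.72015499389639))
638 (array([481.80381854, 283.83959657]), np.float64(76.75421602174528)) (array([481.8096624 , 283.71234326]), np.float64(77.00653514311192))
floor 9.509057102560064
```

Emit:
play_rows([
  {"slide": [0, 60, 0], "turn": [0, 0, 0], "hand": 85},
  {"slide": [0, 60, 0], "turn": [0, 0, 0], "hand": 85},
  {"slide": [0, 56, 0], "turn": [0, 0, 0], "hand": 85},
  {"slide": [0, 0, 0], "turn": [0, 0, 0], "hand": 85},
  {"slide": [0, 0, 0], "turn": [0, 0, 0], "hand": 85},
])

```text
clock: 2.7
eef_pos: [484.1, 105.4, 251.0]
tool_rot: [-3.14, 0.001, 0.007]
force: [0.9, 0.0, 0.8]
width: 84.9
```

```bash
python3 look.py w2
```

```text
[484.1 105.4 251. ] [-3.1405e+00  7.0000e-04  6.7000e-03] 2.7 [-0.58  0.41  0.44  1.92 -0.23  0.86 -0.02]
```

View pics/w2.png

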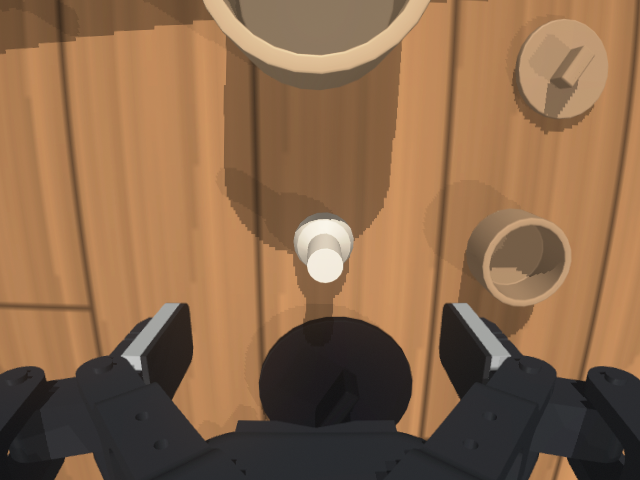

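The vase is at (323,245), with its neck top at (325,265). It clearly matches the description: white, with a round neck.

```bash
cat > vase.py <<'E'
from h import *
import pickle
c,p0,R0=pickle.load(open("pics/w2.pkl","rb")); d=np.load("pics/w2.npy"); im=cv2.imread("pics/w2.png")
P=cloud(c,d)
m=(P[...,2]>83)&(np.hypot(P[...,0]-491,P[...,1]-69)<30)
v,u=np.nonzero(m); print("px",u.mean(),v.mean(),"z",np.median(P[m][:,2]),m.sum())
cn,_=cv2.findContours(m.astype(np.uint8),cv2.RETR_EXTERNAL,cv2.CHAIN_APPROX_NONE)
k=max(cn,key=len).reshape(-1,2); print("wrist top circle",circ(onz(c,k,88)),circ(P[k[:,1],k[:,0]]))
# two views top camera & wrist triangulate
uvw=np.array([[u.mean(),v.mean()]])
for n in("top","side"):
    cc=cal(n);dd=np.load(f"pics/{n}0.npy");Q=cloud(cc,dd);mm=(Q[...,2]>82)&(Q[...,2]<95)&(np.hypot(Q[...,0]-491,Q[...,1]-68)<22)
    vv,uu=np.nonzero(mm); print(n,uu.mean(),vv.mean(),"on z88",onz(cc,[[uu.mean(),vv.mean()]],88),"tri",tri(c,uvw,cc,[[uu.mean(),vv.mean()]]))
E
python3 vase.py; python3 look.py w2b; sed -i 's/w2\./w2b./g' vase.py; python3 vase.py|head -2
```

```text
px 324.5581622678397 264.6070381231672 z 87.5132606066644 1023
wrist top circle (array([489.74015591,  71.61575746]), np.float64(13.745197572133963)) (array([489.75405079,  71.0566468 ]), np.float64(13.55606629252651))
top 255.38938053097345 279.11504424778764 on z88 [[491.22509462  70.01544974  88.        ]] tri (array([490.56695456,  70.51859441,  84.06209877]), np.float64(1.468059079372218))
side 273.74418604651163 204.43023255813952 on z88 [[491.02723665  65.12794264  88.        ]] tri (array([490.64852308,  70.10072789,  82.93518452]), np.float64(1.5805480372306078))
[484.1 106.  251. ] [-3.1405e+00  7.0000e-04  8.1000e-03] 2.75 [-0.58  0.41  0.44  1.92 -0.23  0.86 -0.02]
px 324.4401168451801 265.4216163583252 z 87.43691323896394 1027
wrist top circle (array([489.76881013,  71.60740019]), np.float64(13.784507356132796)) (array([489.77311989,  70.99733554]), np.float64(13.587373519962473))
```

Emit:
play_rows([
  {"slide": [6, 34.5, 30], "turn": [0, 0, 0], "hand": 85},
  {"slide": [0, 0, 50], "turn": [0, 0, 0], "hand": 85},
  {"slide": [0, 0, 50], "turn": [0, 0, 0], "hand": 85},
  {"slide": [0, 0, 40], "turn": [0, 0, 0], "hand": 85},
  {"slide": [0, 0, 0], "turn": [0, 0, 0], "hand": 85},
])

```text
clock: 3.42
eef_pos: [488.4, 70.9, 78.9]
tool_rot: [3.141, 0.006, 0.008]
force: [0.0, -0.4, 1.0]
width: 84.8
```

Emit:
play_rows([
  {"slide": [1, 0, 28], "turn": [0, 0, 0], "hand": 85},
  {"slide": [0, 0, 0], "turn": [0, 0, 0], "hand": 70},
  {"slide": [0, 0, 0], "turn": [0, 0, 0], "hand": 50},
  {"slide": [0, 0, 0], "turn": [0, 0, 0], "hand": 35},
  {"slide": [0, 0, 0], "turn": [0, 0, 0], "hand": 10},
])

```text
clock: 4.05
eef_pos: [492.2, 69.9, 54.5]
tool_rot: [-3.141, -0.001, 0.006]
force: [0.1, 1.1, 6.1]
width: 26.0
```

Emit:
play_rows([
  {"slide": [0, 0, 0], "turn": [0, 0, 0], "hand": 10},
  {"slide": [0, 0, 0], "turn": [0, 0, 0], "hand": 10},
  {"slide": [0, 0, 0], "turn": [0, 0, 0], "hand": 10},
  {"slide": [0, 0, 0], "turn": [0, 0, 0], "hand": 10},
])

```text
clock: 4.55
eef_pos: [492.2, 69.9, 54.5]
tool_rot: [-3.141, -0.002, 0.006]
force: [-1.5, -0.4, 7.5]
width: 26.0
```

```bash
python3 look.py w3
```

```text
[492.2  69.9  54.5] [-3.1409e+00 -1.5000e-03  5.7000e-03] 4.55 [-0.35  0.72  0.24  2.08 -0.43  0.38  0.23]
```

View pics/w3.png

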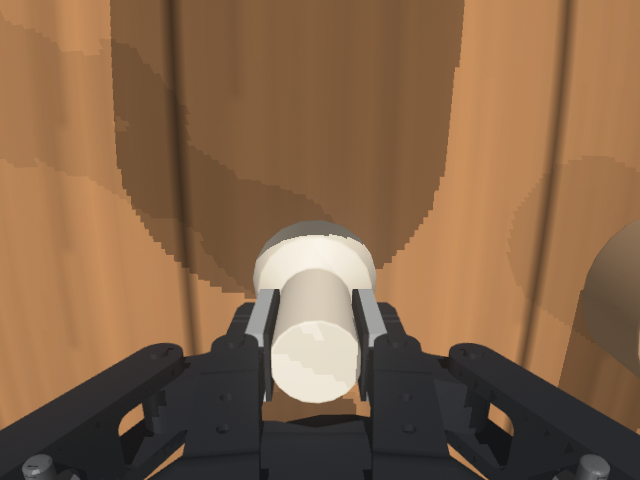

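Emit:
play_rows([
  {"slide": [0, 0, -20], "turn": [0, 0, 0], "hand": 10},
  {"slide": [0, 0, -40], "turn": [0, 0, 0], "hand": 10},
  {"slide": [0, 0, -50], "turn": [0, 0, 0], "hand": 10},
  {"slide": [0, 0, -40], "turn": [0, 0, 0], "hand": 10},
  {"slide": [0, -30, -10], "turn": [0, 0, 0], "hand": 10},
])

```text
clock: 5.22
eef_pos: [493.0, 97.6, 216.6]
tool_rot: [-3.141, -0.005, 0.001]
force: [0.2, 1.5, -2.7]
width: 25.8
```

Emit:
play_rows([
  {"slide": [0, -50, 0], "turn": [0, 0, 0], "hand": 10},
  {"slide": [-5, -50, 0], "turn": [0, 0, 0], "hand": 10},
  {"slide": [-4, -50, 0], "turn": [0, 0, 0], "hand": 10},
  {"slide": [0, -34, 0], "turn": [0, 0, 0], "hand": 10},
  {"slide": [0, 0, 0], "turn": [0, 0, 0], "hand": 10},
])

```text
clock: 5.85
eef_pos: [480.1, 287.4, 213.1]
tool_rot: [-3.14, 0.001, 0.012]
force: [-0.9, -0.4, -1.3]
width: 26.0
```

```bash
python3 look.py w4
```

```text
[480.1 287.4 213.1] [-3.14e+00  6.00e-04  1.16e-02] 5.85 [-0.87  0.55  0.43  1.8  -0.3   0.85 -0.29]
```

View pics/w4.png

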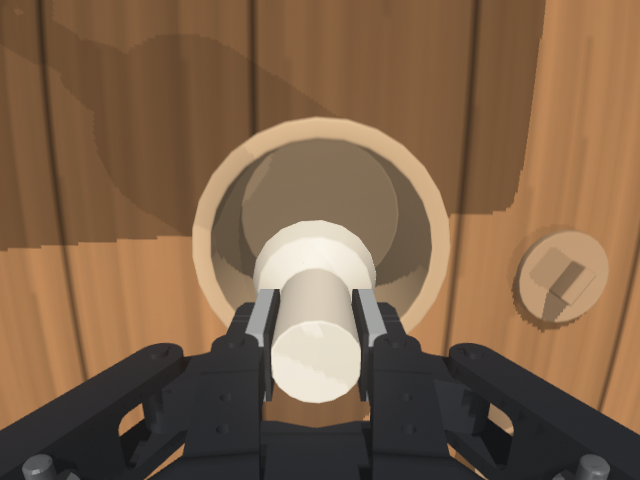

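The vase is held above the saggar mouth, whose rim is centred near (320,240).

Run:
```python
from h import *
import pickle
c,p0,R0=pickle.load(open("pics/w4.pkl","rb")); d=np.load("pics/w4.npy"); P=cloud(c,d)
m=(P[...,2]>108)&(P[...,2]<122)&(np.hypot(P[...,0]-482,P[...,1]-284)<90); m[300:]=0
m[:,:]&=True
print(np.median(P[m][:,2]))
cn,_=cv2.findContours(m.astype(np.uint8),cv2.RETR_EXTERNAL,cv2.CHAIN_APPROX_NONE)
k=max(cn,key=len).reshape(-1,2); X=onz(c,k,115); X=X[k[:,1]<295]
r=np.hypot(X[:,0]-482,X[:,1]-284); X=X[abs(r-78)<5]; print(len(X),circ(X))
```

```text
114.38330969247576
467 (array([481.87311818, 284.12899891]), np.float64(76.74906861349841))
```

Emit:
play_rows([
  {"slide": [1.5, 3, 30], "turn": [0, 0, 0], "hand": 10},
  {"slide": [0, 0, 40], "turn": [0, 0, 0], "hand": 10},
  {"slide": [0, 0, 35], "turn": [0, 0, 0], "hand": 10},
  {"slide": [0, 0, 20], "turn": [0, 0, 0], "hand": 10},
  {"slide": [0, 0, 5], "turn": [0, 0, 0], "hand": 10},
])

```text
clock: 6.52
eef_pos: [482.4, 278.5, 82.4]
tool_rot: [3.139, 0.002, 0.004]
force: [0.3, 0.2, -2.1]
width: 25.9
```

Emit:
play_rows([
  {"slide": [0, -4, 7], "turn": [0, 0, 0], "hand": 10},
  {"slide": [0, 0, 4], "turn": [0, 0, 0], "hand": 10},
  {"slide": [0, 0, 2], "turn": [0, 0, 0], "hand": 10},
  {"slide": [0, 0, 0], "turn": [0, 0, 0], "hand": 10},
])

```text
clock: 7.02
eef_pos: [483.0, 284.6, 70.5]
tool_rot: [-3.141, -0.0, 0.006]
force: [-1.0, -0.2, -1.3]
width: 26.1
```

Emit:
play_rows([
  {"slide": [0, 0, 2], "turn": [0, 0, 0], "hand": 10},
  {"slide": [0, 0, 2], "turn": [0, 0, 0], "hand": 10},
  {"slide": [0, 0, 1], "turn": [0, 0, 0], "hand": 10},
  {"slide": [0, 0, 0], "turn": [0, 0, 0], "hand": 10},
])

```text
clock: 7.52
eef_pos: [482.8, 284.5, 65.2]
tool_rot: [3.141, 0.0, 0.006]
force: [-0.2, 0.1, -2.0]
width: 26.3
```

Emit:
play_rows([
  {"slide": [0, 0, 1], "turn": [0, 0, 0], "hand": 10},
  {"slide": [0, 0, 0.5], "turn": [0, 0, 0], "hand": 10},
  {"slide": [0, 0, 0], "turn": [0, 0, 0], "hand": 10},
])

```text
clock: 7.9
eef_pos: [483.0, 284.7, 64.6]
tool_rot: [-3.141, -0.0, 0.006]
force: [-1.6, -0.2, 5.5]
width: 26.3
```

Contact: the force went from −2 N to +5.5 N at the expected height of 64.6. Now I'll open partway and rise.

Emit:
play_rows([
  {"slide": [0, 0, 0], "turn": [0, 0, 0], "hand": 34},
  {"slide": [0, 0, 0], "turn": [0, 0, 0], "hand": 44},
  {"slide": [0, 0, 0], "turn": [0, 0, 0], "hand": 50},
  {"slide": [0, 0, 0], "turn": [0, 0, 0], "hand": 50},
  {"slide": [0, 0, 0], "turn": [0, 0, 0], "hand": 50},
])

```text
clock: 8.52
eef_pos: [482.9, 284.6, 63.8]
tool_rot: [-3.142, 0.0, 0.006]
force: [0.3, 0.1, -1.0]
width: 49.8
```

Emit:
play_rows([
  {"slide": [0, 0, -20], "turn": [0, 0, 0], "hand": 50},
  {"slide": [0, 0, -40], "turn": [0, 0, 0], "hand": 50},
  {"slide": [0, 0, -60], "turn": [0, 0, 0], "hand": 50},
  {"slide": [0, 0, -60], "turn": [0, 0, 0], "hand": 85},
  {"slide": [0, 0, 0], "turn": [0, 0, 0], "hand": 85},
])

```text
clock: 9.15
eef_pos: [485.9, 285.7, 248.7]
tool_rot: [-3.136, -0.008, 0.005]
force: [0.6, 0.5, -0.1]
width: 83.6
```

```bash
python3 look.py w5; python3 rim.py w5
```

```text
[485.9 285.7 248.7] [-3.1362 -0.0084  0.0055] 9.15 [-0.88  0.51  0.46  1.76 -0.28  0.92 -0.3 ]
rim z 114.26645648077525 13468
534 (array([482.07715048, 286.87944715]), np.float64(62.67040914542873)) (array([482.019946  , 283.54614444]), np.float64(65.73832083579164))
636 (array([481.82957712, 283.89369806]), np.float64(76.81819912395832)) (array([481.81785528, 283.7521847 ]), np.float64(77.06669508394708))
floor 29.76011515998988
```

View pics/w5.png

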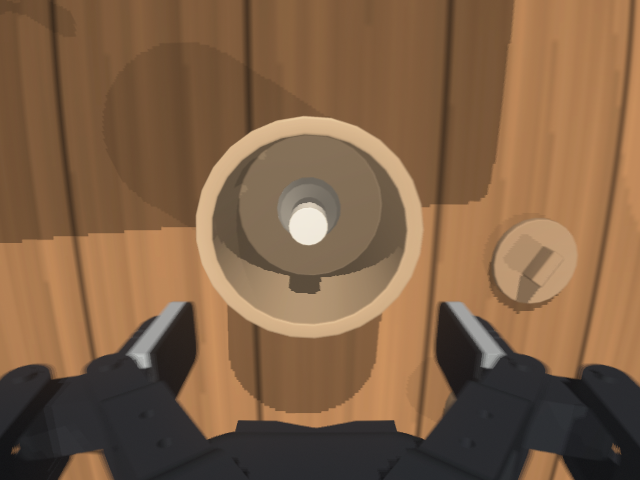

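The vase stands upright and centred, with its top at (308,224), and the saggar is at (481.8,283.8). Now to the rack.

Emit:
play_rows([
  {"slide": [0, 30, -30], "turn": [0, 0, 0], "hand": 85},
  {"slide": [0, 60, -20], "turn": [0, 0, 0], "hand": 85},
  {"slide": [0, 62, 0], "turn": [0, 0, 0], "hand": 85},
  {"slide": [0, 62, 0], "turn": [0, 0, 0], "hand": 85},
  {"slide": [0, 62, 0], "turn": [0, 0, 0], "hand": 85},
])

```text
clock: 9.82
eef_pos: [483.3, 7.7, 292.2]
tool_rot: [3.141, 0.003, 0.006]
force: [1.7, 0.0, -0.0]
width: 85.0
```

Emit:
play_rows([
  {"slide": [-10, 60, 0], "turn": [0, 0, 0], "hand": 85},
  {"slide": [-15, 60, 0], "turn": [0, 0, 0], "hand": 85},
  {"slide": [-15, 60, 0], "turn": [0, 0, 0], "hand": 85},
  {"slide": [0, 60, 0], "turn": [0, 0, 0], "hand": 85},
  {"slide": [0, 40, 0], "turn": [0, 0, 0], "hand": 85},
])

```text
clock: 10.45
eef_pos: [444.5, -273.3, 292.1]
tool_rot: [-3.141, 0.003, 0.003]
force: [-0.2, 0.2, 0.7]
width: 84.8
```

Emit:
play_rows([
  {"slide": [0, 0, 0], "turn": [0, 0, 0], "hand": 85},
  {"slide": [0, 0, 0], "turn": [0, 0, 0], "hand": 85},
])

```text
clock: 10.7
eef_pos: [445.5, -269.5, 292.1]
tool_rot: [-3.139, 0.003, 0.006]
force: [0.4, 0.2, -0.7]
width: 84.8
```

```bash
python3 look.py w6
```

```text
[ 445.5 -269.5  292.1] [-3.1393e+00  2.6000e-03  6.1000e-03] 10.7 [ 0.09  0.42  0.58  1.8  -0.27  1.    0.78]
```

View pics/w6.png

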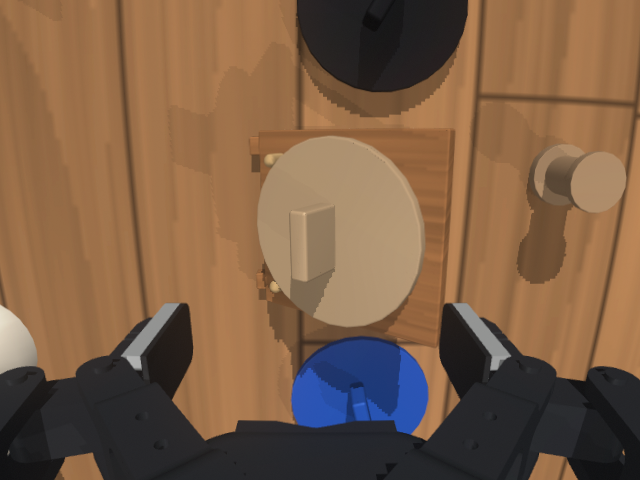

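Candidates in this picture are the tan lid on the rack (340,230), the black one (380,20) and the blue one (360,390). Only the tan one is fireclay-coloured, lies on the sloping rack and rests on the two pegs at (270,160) and (275,287). I'll confirm it in a crop and measure it.

```bash
cat > lid.py <<'E'
from h import *
import pickle,sys
n=sys.argv[1]
c,p0,R0=pickle.load(open(f"pics/{n}.pkl","rb")); d=np.load(f"pics/{n}.npy"); im=cv2.imread(f"pics/{n}.png")
cv2.imwrite(f"pics/{n}crop.png",cv2.resize(im[110:360,220:480],None,fx=2.4,fy=2.4,interpolation=cv2.INTER_CUBIC))
P=cloud(c,d)
q=(np.hypot(P[...,0]-458,P[...,1]+288)<120)&(P[...,2]>15); pts=P[q]; pix=np.argwhere(q)
rng=np.random.default_rng(0);best=0
for _ in range(1000):
    a=pts[rng.choice(len(pts),3,False)];nn=np.cross(a[1]-a[0],a[2]-a[0]);L=np.linalg.norm(nn)
    if L<1:continue
    nn/=L;k=abs((pts-a[0])@nn)<1
    if k.sum()>best:best=k.sum();K=k
cc=pts[K].mean(0);nn=np.linalg.svd(pts[K]-cc,full_matrices=False)[2][2];nn*=np.sign(nn[2])
print("n",nn,"tilt",np.degrees(np.arccos(nn[2])),"azim",np.degrees(np.arctan2(-nn[1],-nn[0])),best)
# plane frame: y level
ey=np.cross(nn,[0,0,1]);ey/=np.linalg.norm(ey); ey*=np.sign(ey[1]); ex=np.cross(ey,nn)
# disc contour -> rays onto disc top plane
m=np.zeros((480,640),np.uint8); h=(P-cc)@nn; m[(q)&(h>-2.5)]=1
m=cv2.morphologyEx(m,cv2.MORPH_OPEN,np.ones((5,5)))
cn,_=cv2.findContours(m,cv2.RETR_EXTERNAL,cv2.CHAIN_APPROX_NONE);k=max(cn,key=len).reshape(-1,2)
o,D=ray(c,k); X=o+D*(((cc-o)@nn)/(D@nn))[:,None]
U=np.c_[(X-cc)@ex,(X-cc)@ey]
for _ in range(6):
    c2,r=circ(U); U=U[abs(np.hypot(*(U-c2).T)-r)<2.0]
C=cc+c2[0]*ex+c2[1]*ey
print("disc top centre",C,"r",r,len(U))
# lug
hh=(pts-C)@nn; lp=pts[hh>8]; W=np.c_[(lp-C)@ex,(lp-C)@ey,(lp-C)@nn]
W=W[np.hypot(W[:,0],W[:,1])<45]
print("lug x",np.percentile(W[:,0],[1,50,99]),"y",np.percentile(W[:,1],[1,50,99]),"h",W[:,2].max())
top=W[W[:,2]>39]; (a,b),s,ang=cv2.minAreaRect(top[:,:2].astype(np.float32)); print("lug top rect (x up-slope,y)",a,b,s,ang)
side=W[(W[:,2]>12)&(W[:,2]<36)]; f=np.polyfit(side[:,1],side[:,0],1); print("face slope deg",np.degrees(np.arctan(f[0])),f[1],len(side))
G=C+nn*21; print("lid_grip by disc",G,"by lug",C+ex*a+ey*b+nn*21); print("ex",ex,"ey",ey)
E
python3 lid.py w6
```

```text
n [-0.00223237  0.99994065  0.01066334] tilt 89.3890239607118 azim -89.87208719899247 17507
disc top centre [ 444.71862042 -256.53021803  333.31281655] r 48.08711027484462 286Traceback (most recent call last):
  File "lid.py", line 31, in <module>
    print("lug x",np.percentile(W[:,0],[1,50,99]),"y",np.percentile(W[:,1],[1,50,99]),"h",W[:,2].max())
                  ~~~~~~~~~~~~~^^^^^^^^^^^^^^^^^^
    return _quantile_unchecked(
        a, q, axis, out, overwrite_input, method, keepdims, weights)
    return _ureduce(a,
                    func=_quantile_ureduce_func,
    ...<5 lines>...
                    overwrite_input=overwrite_input,
                    method=method)
    r = func(a, **kwargs)
    result = _quantile(arr,
                       quantiles=q,
    ...<2 lines>...
                       out=out,
                       weights=wgt)
    slices_having_nans = np.isnan(arr[-1, ...])
                                  ~~~^^^^^^^^^
IndexError: index -1 is out of bounds for axis 0 with size 0
```

View pics/w6crop.png

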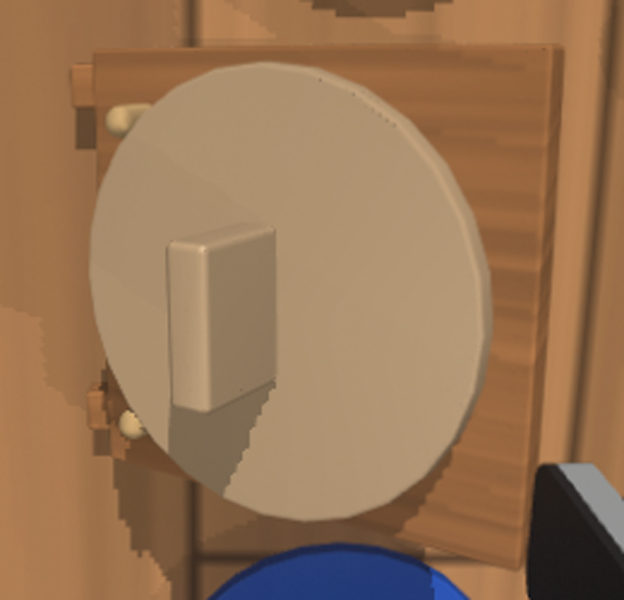

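The crop confirms the tan lid with its lug, lying against the two pegs on the rack. The plane fit locked onto the gripper, so I'll exclude points above 160 mm.

```bash
sed -i 's/&(P\[...,2\]>15); pts/\&(P[...,2]>15)\&(P[...,2]<160)\&(np.arange(480)[:,None]<345); pts/' lid.py; python3 lid.py w6
```

```text
n [-0.57208088 -0.01048266  0.82013022] tilt 34.9021686651121 azim 1.0497556396808234 18788
disc top centre [ 454.57438152 -287.41356255   99.58313129] r 79.0676584663467 506
lug x [-7.47751488  6.58580526  7.97759062] y [-25.96345575   2.58934185  27.30168548] h 43.719743745613926
lug top rect (x up-slope,y) -0.29744815826416016 0.16895675659179688 (54.35960006713867, 16.654050827026367) 89.96533203125
face slope deg -2.7472353570873502 6.727101376587508 1312
lid_grip by disc [ 442.56068297 -287.63369847  116.8058659 ] by lug [ 442.31368229 -287.46923933  116.63567293]
ex [0.81999257 0.01502533 0.57217692] ey [-0.01832067  0.99983216  0.        ]
```

Emit:
play_rows([
  {"slide": [0, 0, 0], "turn": [0, 8.75, -0.7], "hand": 85},
  {"slide": [0, 0, 0], "turn": [0, 8.75, 0], "hand": 85},
  {"slide": [0, 0, 0], "turn": [0, 8.75, 0], "hand": 85},
  {"slide": [0, 0, 0], "turn": [0, 8.75, 0], "hand": 85},
  {"slide": [0, 0, 0], "turn": [0, 0, 0], "hand": 85},
])

```text
clock: 11.38
eef_pos: [446.5, -268.5, 291.5]
tool_rot: [-3.126, -0.547, 0.013]
force: [-0.0, 0.6, -0.2]
width: 85.3
```

```bash
cat > goto.py <<'E'
from h import *
import sys
def rep(T,Rg):
    p,R,s=tool()
    print("pos",p.round(1),"slide in tool now",(R.T@(T-p)).round(2),"in goal axes",(Rg.T@(T-p)).round(2),"turn deg",np.degrees(Rn.from_matrix(R.T@Rg).as_rotvec()).round(2),"q",s["qpos"].round(2),"F",s["force"].round(1))
E
cat > g1.py <<'E'
from goto import *
C=np.array([454.57,-287.41,99.58]);n=np.array([-.57208,-.01048,.82013]);ex=np.array([.81999,.01503,.57218])
Rg=np.c_[ex,np.cross(-n,ex),-n]
rep(C+n*float(sys.argv[1]),Rg)
E
python3 g1.py 100
```

```text
pos [ 446.5 -268.5  291.5] slide in tool now [-99.36  20.35  67.86] in goal axes [-103.5    19.06   61.78] turn deg [-0.72  3.57 -0.27] q [ 0.63  0.24  0.13  2.19 -0.97  0.5   1.58] F [-0.   0.6 -0.2]
```

Emit:
play_rows([
  {"slide": [-34, 7, 20], "turn": [-0.7, 3.5, -0.3], "hand": 85},
  {"slide": [-34, 7, 20], "turn": [0, 0, 0], "hand": 85},
  {"slide": [-34, 5, 20], "turn": [0, 0, 0], "hand": 85},
  {"slide": [0, 0, 0], "turn": [0, 0, 0], "hand": 85},
  {"slide": [0, 0, 0], "turn": [0, 0, 0], "hand": 85},
])

```text
clock: 12.0
eef_pos: [412.4, -287.4, 214.8]
tool_rot: [-3.123, -0.548, 0.027]
force: [0.2, 0.4, 0.3]
width: 84.7
```

```bash
python3 g1.py 100; python3 look.py w7;  python3 lid.py w7
```

```text
pos [ 412.4 -287.4  214.8] slide in tool now [-30.19   1.04  20.51] in goal axes [-31.38   0.79  18.66] turn deg [-1.33  3.48  0.39] q [ 1.22  0.41 -0.5   2.29 -1.1   0.23  1.87] F [0.2 0.4 0.3]
[ 412.4 -287.4  214.8] [-3.1232 -0.5485  0.0271] 12.0 [ 1.22  0.41 -0.5   2.29 -1.1   0.23  1.87]
n [-0.57236748 -0.0116762   0.8199141 ] tilt 34.92380402864607 azim 1.1686619519891686 35333
disc top centre [ 454.17485733 -287.30473582   99.35436765] r 78.75770531514458 647
lug x [-7.96983667  1.77603921  7.74739314] y [-25.94909937   3.28385993  27.2088364 ] h 43.81970093292291
lug top rect (x up-slope,y) -0.2979097366333008 -0.13135719299316406 (54.713584899902344, 16.182626724243164) 89.8324966430664
face slope deg -6.768410319178668 6.667420682196458 619
lid_grip by disc [ 442.15514027 -287.54993598  116.5725638 ] by lug [ 441.91360979 -287.68624768  116.40201448]
ex [0.81974355 0.01672263 0.57248656] ey [-0.02039558  0.99979199  0.        ]
```

View pics/w7.png

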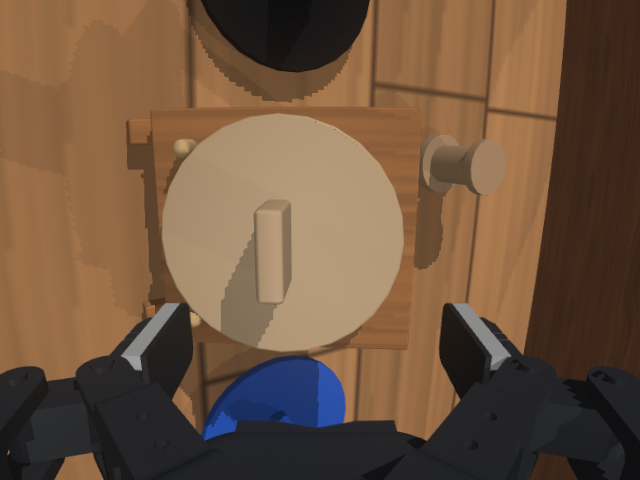

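The second view confirms the lid to within 0.5 mm. However, joints 5 and 6 are now at their limits (−1.10 and 0.23), so this straight-on grasp isn't reachable in the present arm posture. I'll identify the kinematics from the logged readings to choose a reachable grasp.

```bash
cat > fk.py <<'E'
from h import *
from scipy.optimize import least_squares
import itertools
D=[([-1.36476093,0.62932855,0.03842687,1.51836978,-0.02699946,0.99626798,-0.02000819],[174.32,625.55,230.4],[3.14157759,1.856e-3,1.29897]),
([-0.85,0.5,0.42,1.76,-0.24,0.93,-0.33],[487.5,275.7,252.9],[3.1401,-.0051,-.0016]),
([-0.58,0.41,0.44,1.92,-0.23,0.86,-0.02],[484.1,105.4,251],[-3.1405,.0007,.0067]),
([-0.35,0.72,0.24,2.08,-0.43,0.38,0.23],[492.2,69.9,54.5],[-3.1409,-.0015,.0057]),
([-0.87,.55,.43,1.8,-.3,.85,-.29],[480.1,287.4,213.1],[-3.14,.0006,.0116]),
([-0.88,.51,.46,1.76,-.28,.92,-.3],[485.9,285.7,248.7],[-3.1362,-.0084,.0055]),
([.09,.42,.58,1.8,-.27,1.,.78],[445.5,-269.5,292.1],[-3.1393,.0026,.0061]),
([0.63,0.24,0.13,2.19,-0.97,0.5,1.58],[446.5,-268.5,291.5],[-3.126,-.547,.013]),
([1.22,0.41,-0.5,2.29,-1.1,0.23,1.87],[412.4,-287.4,214.8],[-3.1232,-.5485,.0271])]
Rz=lambda a:Rn.from_rotvec([0,0,a]).as_matrix(); Ry=lambda a:Rn.from_rotvec([0,a,0]).as_matrix()
def fk(q,g,sg,c1,c7,mid=False):
    # g: d1,(a2),d3,(a3),(a4),d5,a5,a6,d7  ; offsets x before each pitch joint
    p=np.zeros(3);R=np.eye(3)
    def mv(x,z):
        nonlocal p; p=p+R@np.array([x,0,z])
    R=R@Rz(sg[0]*q[0]+c1); mv(0,g[0]); R=R@Ry(q[1]); mv(0,g[1]); R=R@Rz(sg[1]*q[2]); mv(g[2],0); R=R@Ry(q[3]); mv(g[3],g[4]); R=R@Rz(sg[2]*q[4]); mv(g[5],0); e=p.copy(); R=R@Ry(q[5]); mv(g[6],g[7]); R=R@Rz(sg[3]*q[6]+c7)
    return p,R
def res(x,sg):
    o=[]
    for q,p,r in D:
        P,R=fk(q,x[:8],sg,x[8],x[9]); G=Rn.from_euler("xyz",r).as_matrix()
        o+=list((P-p)/5); o+=list(Rn.from_matrix(R.T@G).as_rotvec()*100)
    return np.array(o)
if __name__=="__main__":
    best=None
    for sg in itertools.product([1,-1],repeat=4):
        for c7 in (0,np.pi):
            s=least_squares(res,[350,400,0,0,400,0,0,200,0,c7],args=(sg,),loss="soft_l1",max_nfev=200)
            if best is None or s.cost<best[0]: best=(s.cost,sg,s.x)
    print(best[0],best[1],best[2].round(3)); 
    np.set_printoptions(suppress=True); print(res(best[2],best[1]).reshape(-1,6).round(2))
    np.savez("fk.npz",x=best[2],sg=best[1])
E
time python3 fk.py; python3 -c "
from cell import *; s=read_state(); print(list(s['qpos']),list(s['eef_pos']),list(s['tool_rot']))"
```

```text
7.169875666892689 (-1, -1, -1, -1) [342.045 555.997   9.428  18.523 391.412  -9.589   6.624 335.043   6.246
 166.465]
[[-0.5   0.43 -0.05 -0.01 -0.    0.21]
 [-0.61  0.42 -0.35  0.19  0.04  0.55]
 [-0.26  0.48  0.13 -0.19 -0.05 -0.37]
 [-1.13 -0.15 -0.13  0.18 -0.63 -0.69]
 [-0.13  0.24  0.07 -0.47 -0.39 -0.23]
 [ 0.19 -0.24  0.06 -0.41 -0.46 -0.04]
 [ 0.27 -0.06  0.24  0.21 -0.4  -0.13]
 [-0.15 -0.51 -0.26  2.69 -0.26  0.09]
 [ 0.16 -0.51  0.28  3.04  0.    0.62]]
[np.float64(1.2170565607882229), np.float64(0.4109625411484432), np.float64(-0.504134184841871), np.float64(2.292480271868907), np.float64(-1.0978134524659116), np.float64(0.23409983741325793), np.float64(1.8659097139155323)] [np.float64(412.55865560267887), np.float64(-287.1871800074816), np.float64(215.20532738336706)] [np.float64(-3.124171548161689), np.float64(-0.5488421413008655), np.float64(0.028358836309069435)]
real	1m11.882s
user	1m10.517s
sys	0m0.211s
```

```bash
cat > ik.py <<'E'
from fk import *
z=np.load("fk.npz"); X=z["x"]; SG=z["sg"]
lo=np.array([-3.06,-.37,-1.25,.18,-1.1,.23,-2.94]);hi=np.array([3.06,2.12,1.32,2.47,4.24,1.98,2.94])
def F(q): return fk(q,X[:8],SG,X[8],X[9])
def ik(p,R,q0,marg=0.03,w=0.01):
    qm=np.clip(q0,lo+marg+.001,hi-marg-.001)
    f=lambda q:np.r_[(F(q)[0]-p)/5,Rn.from_matrix(F(q)[1].T@R).as_rotvec()*50,w*(q-q0)]
    s=least_squares(f,qm,bounds=(lo+marg,hi-marg),max_nfev=60)
    r=f(s.x)[:6]; return s.x,np.abs(r).max()
C=np.array([454.4,-287.35,99.5]);n=np.array([-.5722,-.0111,.8200]);n/=np.linalg.norm(n)
ey=np.cross(n,[0,0,1]);ey/=np.linalg.norm(ey);ey*=np.sign(ey[1]);ex=np.cross(ey,n)
def grasp(phi,flip,h=26,back=0):
    Rg=np.c_[ex,np.cross(-n,ex),-n]@Rn.from_rotvec([np.radians(phi),0,0]).as_matrix()
    if flip: Rg=Rg@Rz(np.pi)
    return C+n*(h+back)+19*Rg[:,2],Rg
if __name__=="__main__":
    rng=np.random.default_rng(1)
    cur=read_state()["qpos"]
    for phi in (-30,-20,-10,0,10,20,30):
        for flip in (0,1):
            p,R=grasp(phi,flip); out=[]
            for t in range(10):
                q0=cur if t==0 else rng.uniform(lo,hi)
                if t>4: q0[4]=rng.uniform(-1,1)
                q,e=ik(p,R,q0)
                if e<0.3: out.append(q)
            print(phi,flip,R[:,2].round(2),len(out)); 
            for q in out[:4]: print("    ",q.round(2),"margin",np.minimum(q-lo,hi-q).min().round(2))
E
time python3 ik.py
```

```text
-30 0 [ 0.51 -0.49 -0.71] 0
-30 1 [ 0.51 -0.49 -0.71] 0
-20 0 [ 0.54 -0.33 -0.77] 0
-20 1 [ 0.54 -0.33 -0.77] 0
-10 0 [ 0.57 -0.16 -0.81] 6
     [ 1.27  0.89 -0.86  2.42  2.62  0.62 -1.82] margin 0.05
     [ 0.84  0.7  -0.2   2.42  3.42  0.55 -2.74] margin 0.05
     [0.34 0.76 0.5  2.42 3.95 0.81 2.91] margin 0.03
     [ 1.35  0.97 -1.01  2.42  2.46  0.71 -1.63] margin 0.05
-10 1 [ 0.57 -0.16 -0.81] 8
     [ 1.29  0.91 -0.91  2.42  2.57  0.65  1.38] margin 0.05
     [ 1.08  0.76 -0.55  2.42  3.01  0.54  0.87] margin 0.05
     [-0.03  1.14  1.22  2.42  4.2   1.38 -0.67] margin 0.04
     [ 0.98  0.73 -0.4   2.42  3.2   0.53  0.65] margin 0.05
0 0 [ 0.57  0.01 -0.82] 4
     [ 1.49  0.99 -1.06  2.32  2.24  0.43 -1.3 ] margin 0.15
     [ 1.51  1.03 -1.11  2.33  2.18  0.48 -1.23] margin 0.14
     [ 1.42  0.91 -0.93  2.32  2.47  0.33 -1.55] margin 0.1
     [ 1.18  0.75 -0.54  2.32  3.55  0.28 -2.7 ] margin 0.05
0 1 [ 0.57  0.01 -0.82] 7
     [ 1.48  0.99 -1.05  2.32  2.26  0.42  1.82] margin 0.15
     [ 0.9   0.69 -0.14  2.32  4.08  0.46 -0.14] margin 0.15
     [ 1.54  1.11 -1.21  2.33  2.0
[... 810 characters left out ...]
[ 1.16  0.78 -0.34  2.1  -1.07  0.53 -1.09] margin 0.03
     [ 1.44  0.91 -0.77  2.1  -0.38  0.29 -1.74] margin 0.06
     [ 1.4   0.88 -0.7   2.1  -0.58  0.32 -1.55] margin 0.09
30 0 [ 0.49  0.51 -0.71] 8
     [ 1.23  0.86 -0.41  1.97 -0.76  0.69  1.79] margin 0.34
     [ 1.23  0.86 -0.41  1.97 -0.76  0.69  1.79] margin 0.34
     [ 1.65  1.25 -1.21  1.97  0.59  0.61  0.52] margin 0.04
     [ 0.92  0.82  0.05  1.97 -1.07  0.94  2.06] margin 0.03
30 1 [ 0.49  0.51 -0.71] 3
     [ 1.28  0.88 -0.48  1.97 -0.7   0.65 -1.41] margin 0.4
     [ 0.92  0.82  0.05  1.97 -1.07  0.94 -1.08] margin 0.03
     [ 1.08  0.83 -0.17  1.97 -0.94  0.81 -1.18] margin 0.16
real	0m23.223s
user	0m23.030s
sys	0m0.233s
```

```bash
cat > ik2.py <<'E'
from ik import *
rng=np.random.default_rng(2)
for phi in (20,25):
  for psi in range(-180,180,30):
    best=None;k=0
    Rl=Rz(np.radians(psi)); n2=np.array([0,0,1.]); 
    Rg=np.c_[Rl[:,0],-Rl[:,1],-n2]@Rn.from_rotvec([np.radians(phi),0,0]).as_matrix()
    p=np.array([481.8,283.8,151])+19*Rg[:,2]
    for s in ([-.88,.6,.46,1.8,-.28,.9,-.3],[1.2,.8,-.4,2,-.8,.6,1.8],[-1,.6,0,1.8,0.5,.9,-1],[-.7,.6,-.4,1.8,-1,.9,1]):
        q,e=ik(p,Rg,np.array(s))
        if e<.3:
            k+=1; m=np.minimum(q-lo,hi-q).min()
            if best is None or m>best[0]: best=(m,q)
    print(phi,psi,"toolz",Rg[:,2].round(2),k,None if best is None else (best[0].round(2),best[1].round(2)))
E
python3 ik2.py
```

```text
20 -180 toolz [ 0.   -0.34 -0.94] 4 (np.float64(0.77), array([-0.45,  0.78, -0.43,  1.7 ,  0.63,  1.08,  1.93]))
20 -150 toolz [ 0.17 -0.3  -0.94] 4 (np.float64(0.63), array([-0.49,  0.72, -0.41,  1.84,  0.8 ,  0.91,  2.25]))
20 -120 toolz [ 0.3  -0.17 -0.94] 4 (np.float64(0.48), array([-0.33,  0.71, -0.62,  1.98,  1.13,  0.82,  2.46]))
20 -90 toolz [ 0.34  0.   -0.94] 4 (np.float64(0.08), array([-1.2 ,  0.7 ,  0.75,  2.1 , -0.97,  0.31, -1.32]))
20 -60 toolz [ 0.3   0.17 -0.94] 0 None
20 -30 toolz [ 0.17  0.3  -0.94] 4 (np.float64(0.07), array([-0.52,  0.57,  0.08,  2.11, -0.97,  0.3 , -0.07]))
20 0 toolz [ 0.    0.34 -0.94] 4 (np.float64(0.3), array([-0.43,  0.62,  0.05,  1.99, -0.75,  0.53,  0.26]))
20 30 toolz [-0.17  0.3  -0.94] 4 (np.float64(0.54), array([-0.42,  0.68,  0.06,  1.84, -0.56,  0.77,  0.58]))
20 60 toolz [-0.3   0.17 -0.94] 4 (np.float64(0.72), array([-0.4 ,  0.73, -0.04,  1.7 , -0.31,  0.95,  0.83]))
20 90 toolz [-0.34  0.   -0.94] 4 (np.float64(0.86), array([-0.45,  0.77, -0.07,  1.6 , -0.12,  1.09,  1.14]))
20 120 toolz [-0.3  -0.17 -0.94] 4 (np.float64(0.84), a
[... 594 characters left out ...]
 toolz [ 0.21  0.37 -0.91] 0 None
25 0 toolz [ 0.    0.42 -0.91] 4 (np.float64(0.23), array([-0.32,  0.63, -0.04,  2.02, -0.87,  0.52,  0.42]))
25 30 toolz [-0.21  0.37 -0.91] 4 (np.float64(0.53), array([-0.31,  0.7 , -0.04,  1.83, -0.57,  0.8 ,  0.62]))
25 60 toolz [-0.37  0.21 -0.91] 4 (np.float64(0.76), array([-0.18,  0.79, -0.34,  1.66, -0.13,  0.99,  0.67]))
25 90 toolz [-0.42  0.   -0.91] 4 (np.float64(0.79), array([-0.24,  0.85, -0.41,  1.53,  0.09,  1.19,  0.95]))
25 120 toolz [-0.37 -0.21 -0.91] 4 (np.float64(0.72), array([-0.57,  0.84,  0.  ,  1.49, -0.01,  1.26,  1.53]))
25 150 toolz [-0.21 -0.37 -0.91] 4 (np.float64(0.74), array([-0.53,  0.83, -0.23,  1.53,  0.34,  1.24,  1.71]))
```

```bash
cat > g2.py <<'E'
from ik import *
cur=read_state()["qpos"]
for phi in (25,30):
    q=np.array([1.23,.86,-.41,1.97,-.76,.69,1.79])
    for b in (0,20,40,70,100,140):
        p,R=grasp(phi,0,back=b); q,e=ik(p,R,q); print(phi,b,p.round(0),e.round(2),q.round(2),np.minimum(q-lo,hi-q).min().round(2))
P,R,s=tool(); p,Rg=grasp(25,0,back=100)
print("slide",(R.T@(p-P)).round(1),"turn",np.degrees(Rn.from_matrix(R.T@Rg).as_rotvec()).round(1))
E
python3 g2.py
```

```text
25 0 [ 449. -279.  107.] 0.0 [ 1.25  0.83 -0.45  2.03 -0.83  0.56  1.84] 0.27
25 20 [ 438. -280.  123.] 0.0 [ 1.27  0.8  -0.44  2.05 -0.81  0.59  1.83] 0.29
25 40 [ 426. -280.  140.] 0.0 [ 1.29  0.76 -0.44  2.06 -0.79  0.62  1.81] 0.31
25 70 [ 409. -280.  164.] 0.0 [ 1.32  0.7  -0.44  2.08 -0.76  0.67  1.78] 0.34
25 100 [ 392. -281.  189.] 0.0 [ 1.36  0.65 -0.45  2.09 -0.73  0.72  1.76] 0.37
25 140 [ 369. -281.  222.] 0.0 [ 1.41  0.58 -0.46  2.09 -0.7   0.8   1.73] 0.38
30 0 [ 449. -278.  107.] 0.0 [ 1.23  0.86 -0.41  1.97 -0.76  0.69  1.79] 0.34
30 20 [ 437. -278.  124.] 0.0 [ 1.25  0.83 -0.41  1.98 -0.75  0.71  1.79] 0.35
30 40 [ 426. -278.  140.] 0.0 [ 1.27  0.79 -0.41  2.   -0.74  0.74  1.77] 0.36
30 70 [ 409. -279.  165.] 0.0 [ 1.31  0.74 -0.42  2.01 -0.71  0.78  1.75] 0.39
30 100 [ 392. -279.  189.] 0.0 [ 1.35  0.69 -0.43  2.03 -0.68  0.83  1.72] 0.42
30 140 [ 369. -280.  222.] 0.0 [ 1.41  0.62 -0.45  2.03 -0.65  0.89  1.69] 0.44
slide [-31.2  -7.   12.1] turn [23.7  3.5 -0.4]
```

The straight-on pose is out of range, but tilting the tool about 25° in the plane of the lug faces keeps the pads flat on the lug. It also leaves about 0.3 rad of joint margin. I'll take that grasp.

Emit:
play_rows([
  {"slide": [0, 0, 0], "turn": [8, 0, 0], "hand": 85},
  {"slide": [0, 0, 0], "turn": [8, 0, 0], "hand": 85},
  {"slide": [0, 0, 0], "turn": [7.7, 3.5, -0.4], "hand": 85},
  {"slide": [0, 0, 0], "turn": [0, 0, 0], "hand": 85},
  {"slide": [0, 0, 0], "turn": [0, 0, 0], "hand": 85},
])

```text
clock: 12.68
eef_pos: [411.3, -286.1, 215.0]
tool_rot: [-2.7, -0.607, 0.009]
force: [-0.7, 1.0, 0.4]
width: 85.1
```

```bash
cat > g3.py <<'E'
from ik import *
P,R,s=tool(); p,Rg=grasp(25,0,back=float(sys.argv[1]) if (sys:=__import__("sys")) else 0)
print(s["qpos"].round(2),P.round(1),"slide",(R.T@(p-P)).round(1),"turn",np.degrees(Rn.from_matrix(R.T@Rg).as_rotvec()).round(2))
E
python3 g3.py 70
```

```text
[ 1.24  0.59 -0.31  2.04 -0.82  0.81  1.78] [ 411.3 -286.1  215. ] slide [-30.7  12.   39.3] turn [ 0.04 -0.08 -0.51]
```

Emit:
play_rows([
  {"slide": [-15, 6, 20], "turn": [0, 0, -0.5], "hand": 85},
  {"slide": [-15.5, 6, 19], "turn": [0, 0, 0], "hand": 85},
  {"slide": [0, 0, 0], "turn": [0, 0, 0], "hand": 85},
  {"slide": [0, 0, 0], "turn": [0, 0, 0], "hand": 85},
])

```text
clock: 13.18
eef_pos: [409.3, -281.6, 165.2]
tool_rot: [-2.705, -0.612, 0.017]
force: [-0.7, 0.2, -0.7]
width: 85.0
```

```bash
python3 g3.py 70; python3 g3.py 0; python3 look.py w8; python3 lid.py w8
```

```text
[ 1.26  0.68 -0.34  2.08 -0.87  0.7   1.9 ] [ 409.3 -281.6  165.2] slide [-0.7 -0.9  1.4] turn [ 0.08 -0.19 -0.02]
[ 1.26  0.68 -0.34  2.08 -0.87  0.7   1.9 ] [ 409.3 -281.6  165.2] slide [-0.9 28.6 64.9] turn [ 0.08 -0.19 -0.02]
[ 409.3 -281.6  165.2] [-2.7055 -0.6122  0.0173] 13.175 [ 1.26  0.68 -0.34  2.08 -0.87  0.7   1.9 ]
n [-0.57313839 -0.0139379   0.81934005] tilt 34.981214967314976 azim 1.3930759649349234 26991
disc top centre [ 450.50374743 -262.74728031   97.01661589] r 63.074707064753056 71
lug x [-41.37692781   2.23049167  11.39937352] y [-30.39600109 -15.23326384   1.93667805] h 106.15914828510803
lug top rect (x up-slope,y) -15.730368614196777 -13.89761734008789 (33.14432907104492, 54.3289909362793) 89.48355865478516Traceback (most recent call last):
  File "lid.py", line 33, in <module>
    side=W[(W[:,2]>12)&(W[:,2]<36)]; f=np.polyfit(side[:,1],side[:,0],1); print("face slope deg",np.degrees(np.arctan(f[0])),f[1],len(side))
                                       ~~~~~~~~~~^^^^^^^^^^^^^^^^^^^^^^^
    raise TypeError("expected non-empty vector for x")
TypeError: expected non-empty vector for x
```

View pics/w8.png

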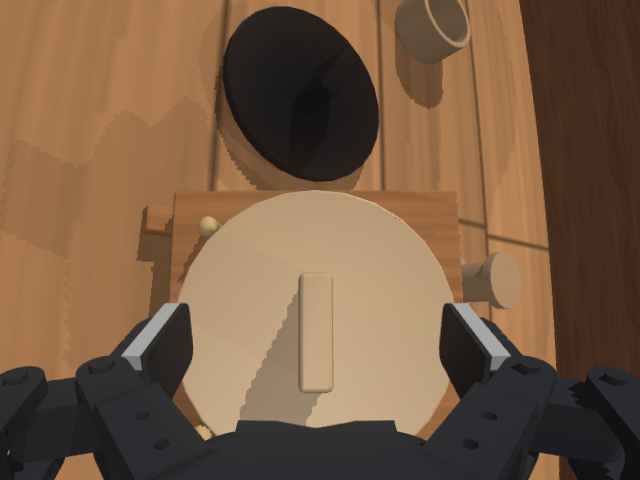

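The lug at (316,330) is centred and square between the fingers. Going in along the board normal.

Emit:
play_rows([
  {"slide": [-0.9, 10, 22], "turn": [0, 0, 0], "hand": 85},
  {"slide": [0, 9, 21], "turn": [0, 0, 0], "hand": 85},
  {"slide": [0, 8, 18], "turn": [0, 0, 0], "hand": 85},
  {"slide": [0, 0, 0], "turn": [0, 0, 0], "hand": 85},
  {"slide": [0, 0, 0], "turn": [0, 0, 0], "hand": 85},
])

```text
clock: 13.85
eef_pos: [446.0, -280.3, 109.2]
tool_rot: [-2.704, -0.612, 0.015]
force: [0.5, 0.6, 0.4]
width: 85.2
```

```bash
python3 g3.py 0
```

```text
[ 1.21  0.81 -0.38  2.05 -0.94  0.58  1.96] [ 446.  -280.3  109.2] slide [1.2 0.9 3.9] turn [ 0.06 -0.21 -0.13]
```

Emit:
play_rows([
  {"slide": [1.2, 1, 3.5], "turn": [0, 0, 0], "hand": 85},
  {"slide": [0, 0, 0], "turn": [0, 0, 0], "hand": 60},
  {"slide": [0, 0, 0], "turn": [0, 0, 0], "hand": 35},
  {"slide": [0, 0, 0], "turn": [0, 0, 0], "hand": 22},
  {"slide": [0, 0, 0], "turn": [0, 0, 0], "hand": 22},
])

```text
clock: 14.48
eef_pos: [449.1, -279.6, 106.5]
tool_rot: [-2.703, -0.612, 0.015]
force: [-1.4, -0.3, -0.4]
width: 22.0
```

```bash
python3 g3.py 0; python3 look.py w9
```

```text
[ 1.21  0.81 -0.38  2.05 -0.94  0.58  1.96] [ 449.1 -279.6  106.5] slide [ 0.2 -0.2 -0. ] turn [ 0.05 -0.21 -0.15]
[ 449.1 -279.6  106.5] [-2.7035 -0.6115  0.0147] 14.475 [ 1.21  0.81 -0.38  2.05 -0.94  0.58  1.96]
```

View pics/w9.png

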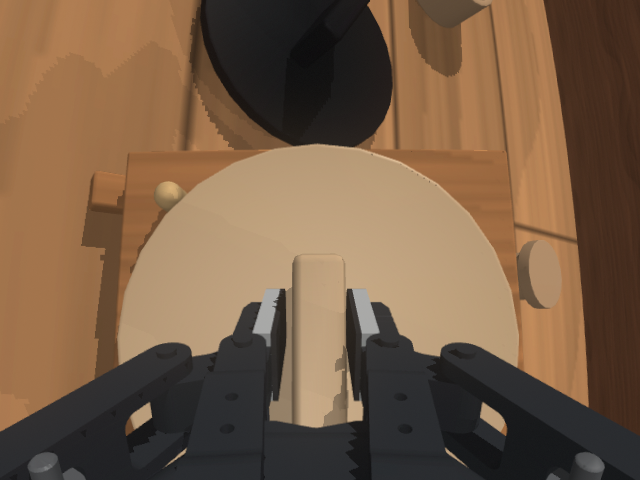

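The lug is between the pads with an even gap (292–346 px, pads at about 284 and 350). Close.

Emit:
play_rows([
  {"slide": [0, 0, 0], "turn": [0, 0, 0], "hand": 18},
  {"slide": [0, 0, 0], "turn": [0, 0, 0], "hand": 5},
  {"slide": [0, 0, 0], "turn": [0, 0, 0], "hand": 5},
  {"slide": [0, 0, 0], "turn": [0, 0, 0], "hand": 5},
  {"slide": [0, 0, 0], "turn": [0, 0, 0], "hand": 5},
])

```text
clock: 15.15
eef_pos: [449.9, -279.6, 107.2]
tool_rot: [-2.704, -0.613, 0.015]
force: [1.1, -1.0, 6.1]
width: 14.9
```

```bash
python3 g3.py 0; python3 -c "
from fk import *
p,R,s=tool(); print(s['force'],s['width'],s['torque'])"
```

```text
[ 1.21  0.81 -0.38  2.05 -0.94  0.58  1.96] [ 449.9 -279.6  107.2] slide [-0.8 -0.2  0.1] turn [ 0.05 -0.28 -0.09]
[ 1.06715566 -0.98351108  6.09649081] 14.857330191949142 [-0.17344808 -0.06763718 -0.00728086]
```

Emit:
play_rows([
  {"slide": [0, -2.1, -4.5], "turn": [0, 0, 0], "hand": 5},
  {"slide": [0, -4.2, -9.1], "turn": [0, 0, 0], "hand": 5},
  {"slide": [0, -8.5, -18.1], "turn": [0, 0, 0], "hand": 5},
  {"slide": [0, -12.7, -27.2], "turn": [0, 0, 0], "hand": 5},
  {"slide": [0, -12.7, -27.2], "turn": [0, 0, 0], "hand": 5},
])

```text
clock: 15.78
eef_pos: [392.4, -280.5, 183.6]
tool_rot: [-2.703, -0.608, 0.014]
force: [0.7, -0.7, -5.9]
width: 15.3
```

```bash
python3 g3.py 95; python3 look.py w10
```

```text
[ 1.28  0.63 -0.33  2.09 -0.85  0.75  1.88] [ 392.4 -280.5  183.6] slide [2.6 0.3 0.5] turn [ 0.07 -0.05 -0.27]
[ 392.4 -280.5  183.6] [-2.7033 -0.6081  0.0138] 15.775 [ 1.28  0.63 -0.33  2.09 -0.85  0.75  1.88]
```

View pics/w10.png

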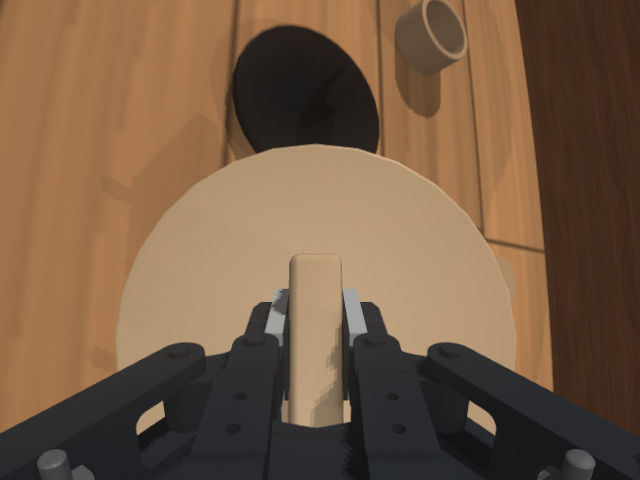

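The lid is lifted clear and held squarely. Next I'll measure the lid in the tool frame and plan the transfer.

```bash
cat > inhand.py <<'E'
from h import *
import pickle,sys
n_=sys.argv[1]
c,p0,R0=pickle.load(open(f"pics/{n_}.pkl","rb")); d=np.load(f"pics/{n_}.npy")
P=cloud(c,d); Q=(P-p0)@R0   # tool coords
# expected lid frame in tool
n=Rn.from_rotvec([np.radians(-25),0,0]).as_matrix().T@np.array([0,0,-1.]) if 0 else Rn.from_rotvec([np.radians(-25),0,0]).as_matrix()@np.array([0,0,-1.])
C=np.array([0,0,-19.])-26*n
h=(Q-C)@n; lat=np.linalg.norm((Q-C)-h[...,None]*n,axis=-1)
m=(abs(h)<4)&(lat<85); m[:, :]&=True
# drop gripper region by smoothness: plane refit
for _ in range(5):
    pts=Q[m]; cc=np.median(pts,0)if 0 else pts.mean(0); nn=np.linalg.svd(pts-cc,full_matrices=False)[2][2]; nn*=-np.sign(nn[2]); m&=abs((Q-cc)@nn)<1.0
print("n in tool",nn.round(4),"expected",n.round(4),"err deg",np.degrees(np.arccos(nn@n)).round(2),m.sum(),"plane offset at C",((C-cc)@nn).round(2))
hh=(Q-cc)@nn; M=((hh>-3)&(hh<3)&(lat<90)).astype(np.uint8)
cn,_=cv2.findContours(M,cv2.RETR_EXTERNAL,cv2.CHAIN_APPROX_NONE);k=max(cn,key=len).reshape(-1,2)
k=k[k[:,1]<330]
o,D=ray(c,k); o=(o-p0)@R0; D=D@R0; X=o+D*(((cc-o)@nn)/(D@nn))[:,None]
e1=np.array([1,0,0])-nn*nn[0];e1/=np.linalg.norm(e1);e2=np.cross(nn,e1)
U=np.c_[(X-C)@e1,(X-C)@e2]; U=U[abs(np.hypot(*U.T)-80)<6]
for _ in range(5):
    c2,r=circ(U);U=U[abs(np.hypot(*(U-c2).T)-r)<1.5]
Cm=C+c2[0]*e1+c2[1]*e2; Cm=Cm+((cc-Cm)@nn)*nn
print("disc centre in tool",Cm.round(2),"expected",C.round(2),"r",r.round(2),len(U),"offset in lid plane",c2.round(2))
E
python3 inhand.py w10
```

```text
n in tool [ 0.0024 -0.4215 -0.9068] expected [ 0.     -0.4226 -0.9063] err deg 0.16 50103 plane offset at C 0.08
disc centre in tool [-1.39 11.35  4.49] expected [ 0.   10.99  4.56] r 78.78 537 offset in lid plane [-1.39 -0.36]
```

```bash
cat > wp.py <<'E'
from ik import *
# lid frame in tool: origin 10 below disc top; 
PHI=25.0
RLT=Rn.from_rotvec([np.radians(-PHI),0,0]).as_matrix()@np.diag([1.,-1,-1])   # lid axes in tool
OLT=np.array([-0.3,11.0,4.56])-10*RLT[:,2]
def lidpose(P,R): return P+R@OLT, R@RLT
def toolpose(O,Rl):
    R=Rl@RLT.T; return O-R@OLT,R
def plan(goalO,goalR,N,start=None):
    P,R,s=tool()
    if start is not None: P,R=start
    O,Rl=lidpose(P,R)
    rv=Rn.from_matrix(Rl.T@goalR).as_rotvec(); q=read_state()["qpos"]
    cP,cR=P,R
    print("lid now",O.round(1),"z",Rl[:,2].round(3),"yaw",np.degrees(np.arctan2(Rl[1,0],Rl[0,0])).round(1),"| total move",(goalO-O).round(1),"rot",np.degrees(np.linalg.norm(rv)).round(1))
    for i in range(1,N+1):
        f=i/N
        Oi=O+(goalO-O)*f; Ri=Rl@Rn.from_rotvec(rv*f).as_matrix(); p,r=toolpose(Oi,Ri)
        sl=(cR.T@(p-cP)).round(1); tu=np.degrees(Rn.from_matrix(cR.T@r).as_rotvec()).round(1)
        q,e=ik(p,r,q)
        print(i,"slide",list(map(float,sl)),"turn",list(map(float,tu)),"| tcp",p.round(0),"ike",e.round(2),"marg",np.minimum(q-lo,hi-q).min().round(2))
        cP=cP+cR@sl; cR=cR@Rn.from_rotvec(np.radians(tu)).as_matrix()
    return cP,cR
def lvl(psi): return Rz(np.radians(psi))
E
python3 - <<'E'
from wp import *
P,R,s=tool();O,Rl=lidpose(P,R)
st=plan(O+np.array([30,0,70]),Rl,2)
st=plan(np.array([440,-230,235]),lvl(0),5,st)
st=plan(np.array([450,30,230]),lvl(20),5,st)
st=plan(np.array([483,283,200]),lvl(60),5,st)
E
```

```text
lid now [ 401.6 -289.   170.2] z [-0.572 -0.008  0.82 ] yaw 0.8 | total move [30.  0. 70.] rot 0.0
1 slide [32.3, -8.3, -18.3] turn [0.0, 0.0, 0.0] | tcp [ 406. -281.  221.] ike 0.0 marg 0.3
2 slide [32.3, -8.3, -18.4] turn [0.0, 0.0, 0.0] | tcp [ 421. -281.  256.] ike 0.0 marg 0.32
lid now [ 431.6 -289.   240.2] z [-0.572 -0.008  0.82 ] yaw 0.8 | total move [ 8.4 59.  -5.2] rot 34.9
1 slide [3.2, -9.8, 6.9] turn [-0.0, -6.3, 3.1] | tcp [ 425. -269.  256.] ike 0.0 marg 0.42
2 slide [3.4, -9.9, 6.7] turn [-0.1, -6.2, 3.1] | tcp [ 428. -257.  256.] ike 0.0 marg 0.53
3 slide [3.6, -9.9, 6.6] turn [-0.0, -6.3, 3.1] | tcp [ 432. -246.  255.] ike 0.0 marg 0.6
4 slide [3.8, -10.0, 6.5] turn [-0.1, -6.2, 3.1] | tcp [ 436. -234.  255.] ike 0.0 marg 0.65
5 slide [3.8, -10.2, 6.3] turn [-0.0, -6.3, 3.0] | tcp [ 440. -222.  254.] ike 0.0 marg 0.71
lid now [ 440.  -229.9  235. ] z [ 0. -0.  1.] yaw 0.1 | total move [ 10.  259.9  -5. ] rot 19.9
1 slide [1.5, -46.7, 22.9] turn [-0.0, -1.7, -3.6] | tcp [ 442. -170.  253.] ike 0.0 marg 0.65
2 slide [5.1, -46.4, 22.8] turn [-0.0, -1.7, -3.6] | tcp [ 4
[... 173 characters left out ...]
3.7] | tcp [446. -14. 250.] ike 0.0 marg 0.54
5 slide [15.7, -44.3, 21.8] turn [-0.0, -1.7, -3.6] | tcp [448.  38. 249.] ike 0.0 marg 0.54
lid now [450.  30. 230.] z [-0.    -0.001  1.   ] yaw 20.0 | total move [ 33. 253. -30.] rot 40.0
1 slide [22.4, -38.5, 24.6] turn [-0.0, -3.4, -7.2] | tcp [453.  88. 243.] ike 0.0 marg 0.57
2 slide [28.4, -35.1, 23.0] turn [-0.0, -3.4, -7.3] | tcp [459. 138. 237.] ike 0.0 marg 0.62
3 slide [34.0, -31.0, 21.1] turn [-0.0, -3.4, -7.2] | tcp [464. 188. 231.] ike 0.0 marg 0.69
4 slide [38.8, -26.3, 18.9] turn [-0.0, -3.4, -7.3] | tcp [470. 238. 225.] ike 0.0 marg 0.77
5 slide [42.8, -20.9, 16.4] turn [-0.0, -3.4, -7.2] | tcp [476. 287. 219.] ike 0.0 marg 0.8
```

Emit:
play_rows([
  {"slide": [16, -4, -9], "turn": [0, 0, 0], "hand": 5},
  {"slide": [24, -6, -14], "turn": [0, 0, 0], "hand": 5},
  {"slide": [25, -6.5, -14], "turn": [0, 0, 0], "hand": 5},
  {"slide": [3.2, -9.8, 6.9], "turn": [0, -6.2, 3.1], "hand": 5},
  {"slide": [3.4, -9.9, 6.7], "turn": [0, -6.2, 3.1], "hand": 5},
])

```text
clock: 16.45
eef_pos: [430.3, -257.1, 253.8]
tool_rot: [-2.701, -0.363, 0.007]
force: [0.3, 0.6, -6.7]
width: 15.3
```

Emit:
play_rows([
  {"slide": [3.6, -9.9, 6.6], "turn": [0, -6.3, 3.1], "hand": 5},
  {"slide": [3.8, -10, 6.5], "turn": [-0.1, -6.2, 3.1], "hand": 5},
  {"slide": [3.8, -10.2, 6.3], "turn": [0, -6.3, 3], "hand": 5},
  {"slide": [0, 0, 0], "turn": [0, 0, 0], "hand": 5},
])

```text
clock: 16.95
eef_pos: [445.2, -218.9, 251.8]
tool_rot: [-2.699, -0.004, 0.009]
force: [0.4, 0.7, -6.4]
width: 15.4
```

Run:
```python
from wp import *
print(read_state()["qpos"].round(2),read_state()["width"])
st=plan(np.array([450,30,230]),lvl(20),6)
```

```text
[ 0.69  0.54 -0.07  1.74 -0.35  1.16  0.82] 15.37826757023392
lid now [ 445.  -226.9  233. ] z [-0.004 -0.006  1.   ] yaw 0.5 | total move [  5.  256.9  -3. ] rot 19.5
1 slide [0.8, -38.5, 18.8] turn [-0.0, -1.4, -2.9] | tcp [ 446. -176.  251.] ike 0.0 marg 0.67
2 slide [3.1, -38.3, 18.7] turn [-0.1, -1.4, -2.9] | tcp [ 446. -133.  251.] ike 0.0 marg 0.62
3 slide [5.6, -38.2, 18.6] turn [-0.0, -1.5, -3.0] | tcp [446. -91. 250.] ike 0.0 marg 0.59
4 slide [8.0, -37.8, 18.3] turn [-0.1, -1.4, -2.9] | tcp [447. -48. 250.] ike 0.0 marg 0.56
5 slide [10.4, -37.3, 18.1] turn [-0.1, -1.4, -2.9] | tcp [447.  -5. 249.] ike 0.0 marg 0.54
6 slide [12.7, -36.7, 17.7] turn [-0.0, -1.4, -2.9] | tcp [448.  38. 249.] ike 0.0 marg 0.54
```

Emit:
play_rows([
  {"slide": [0.8, -38.5, 18.8], "turn": [0, -1.4, -2.9], "hand": 5},
  {"slide": [3.1, -38.3, 18.7], "turn": [-0.1, -1.4, -2.9], "hand": 5},
  {"slide": [5.6, -38.2, 18.6], "turn": [0, -1.5, -3], "hand": 5},
  {"slide": [8, -37.8, 18.3], "turn": [-0.1, -1.4, -2.9], "hand": 5},
  {"slide": [10.4, -37.3, 18.1], "turn": [0, -1.4, -2.9], "hand": 5},
])

```text
clock: 17.58
eef_pos: [445.6, -7.8, 249.4]
tool_rot: [-2.706, 0.0, 0.286]
force: [0.7, 0.2, -6.2]
width: 15.2
```

Run:
```python
from wp import *
print(read_state()["qpos"].round(2),read_state()["width"])
st=plan(np.array([483,283,195]),lvl(60),8)
```

```text
[ 0.38  0.45 -0.2   1.92 -0.35  1.02  0.7 ] 15.171483317386627
lid now [447.6 -15.6 230.6] z [-0.  0.  1.] yaw 16.4 | total move [ 35.4 298.6 -35.6] rot 43.6
1 slide [14.0, -29.4, 18.6] turn [0.0, -2.3, -4.9] | tcp [449.  29. 245.] ike 0.0 marg 0.55
2 slide [17.2, -28.1, 18.0] turn [0.0, -2.3, -5.0] | tcp [453.  66. 240.] ike 0.0 marg 0.57
3 slide [20.3, -26.3, 17.2] turn [0.0, -2.3, -4.9] | tcp [457. 103. 236.] ike 0.0 marg 0.6
4 slide [23.1, -24.4, 16.3] turn [0.0, -2.3, -5.0] | tcp [461. 140. 232.] ike 0.0 marg 0.63
5 slide [25.8, -22.3, 15.2] turn [0.0, -2.3, -4.9] | tcp [464. 177. 227.] ike 0.0 marg 0.68
6 slide [28.2, -19.8, 14.2] turn [0.0, -2.3, -4.9] | tcp [468. 214. 223.] ike 0.0 marg 0.73
7 slide [30.4, -17.2, 12.9] turn [0.0, -2.3, -5.0] | tcp [472. 251. 218.] ike 0.0 marg 0.79
8 slide [32.2, -14.5, 11.7] turn [0.0, -2.3, -4.9] | tcp [476. 287. 214.] ike 0.0 marg 0.84
```

Emit:
play_rows([
  {"slide": [14, -29.4, 18.6], "turn": [0, -2.3, -4.9], "hand": 5},
  {"slide": [17.2, -28.1, 18], "turn": [0, -2.3, -5], "hand": 5},
  {"slide": [20.3, -26.3, 17.2], "turn": [0, -2.3, -4.9], "hand": 5},
  {"slide": [23.1, -24.4, 16.3], "turn": [0, -2.3, -5], "hand": 5},
  {"slide": [25.8, -22.3, 15.2], "turn": [0, -2.3, -4.9], "hand": 5},
])

```text
clock: 18.2
eef_pos: [465.3, 176.1, 227.0]
tool_rot: [-2.706, 0.0, 0.763]
force: [-0.4, 0.1, -6.8]
width: 15.1
```

Emit:
play_rows([
  {"slide": [28.2, -19.8, 14.2], "turn": [0, -2.3, -4.9], "hand": 5},
  {"slide": [30.4, -17.2, 12.9], "turn": [0, -2.3, -5], "hand": 5},
  {"slide": [32.2, -14.5, 11.7], "turn": [0, -2.3, -4.9], "hand": 5},
  {"slide": [0, 0, 0], "turn": [0, 0, 0], "hand": 5},
  {"slide": [0, 0, 0], "turn": [0, 0, 0], "hand": 5},
])

```text
clock: 18.82
eef_pos: [477.3, 285.2, 213.5]
tool_rot: [-2.706, 0.002, 1.046]
force: [-0.2, -0.6, -6.3]
width: 15.1
```

Run:
```python
from wp import *
print(read_state()["qpos"].round(2),read_state()["width"])
st=plan(np.array([483,283,150]),lvl(60),3)
```

```text
[-0.16  0.69 -0.38  1.59 -0.14  1.14  0.63] 15.107845665992235
lid now [484.1 280.9 194.8] z [0.    0.002 1.   ] yaw 59.9 | total move [ -1.1   2.1 -44.8] rot 0.1
1 slide [0.4, 5.7, 13.8] turn [0.0, 0.0, -0.0] | tcp [477. 286. 199.] ike 0.0 marg 0.85
2 slide [0.5, 5.7, 13.8] turn [0.0, 0.0, -0.1] | tcp [477. 287. 184.] ike 0.0 marg 0.84
3 slide [0.4, 5.7, 13.8] turn [0.0, 0.0, -0.0] | tcp [476. 287. 169.] ike 0.0 marg 0.82
```

```bash
python3 - <<'E'
from h import *
for n in("top","side"):
    im,d=get_image(n); cv2.imwrite(f"pics/{n}1.png",im); np.save(f"pics/{n}1.npy",d)
    cv2.imwrite(f"pics/{n}1c.png",cv2.resize(im[200:360,80:280] if n=="top" else im[60:220,180:380],None,fx=4,fy=4))
E
python3 look.py w11; python3 inhand.py w11
```

```text
[477.8 285.  214.1] [-2.7062e+00  1.2000e-03  1.0440e+00] 18.925 [-0.15  0.69 -0.38  1.59 -0.14  1.14  0.63]
n in tool [ 7.000e-04 -4.207e-01 -9.072e-01] expected [ 0.     -0.4226 -0.9063] err deg 0.13 50075 plane offset at C 0.86
disc centre in tool [ 0.69 11.52  5.26] expected [ 0.   10.99  4.56] r 78.78 538 offset in lid plane [ 0.69 -0.19]
```

View pics/top1c.png

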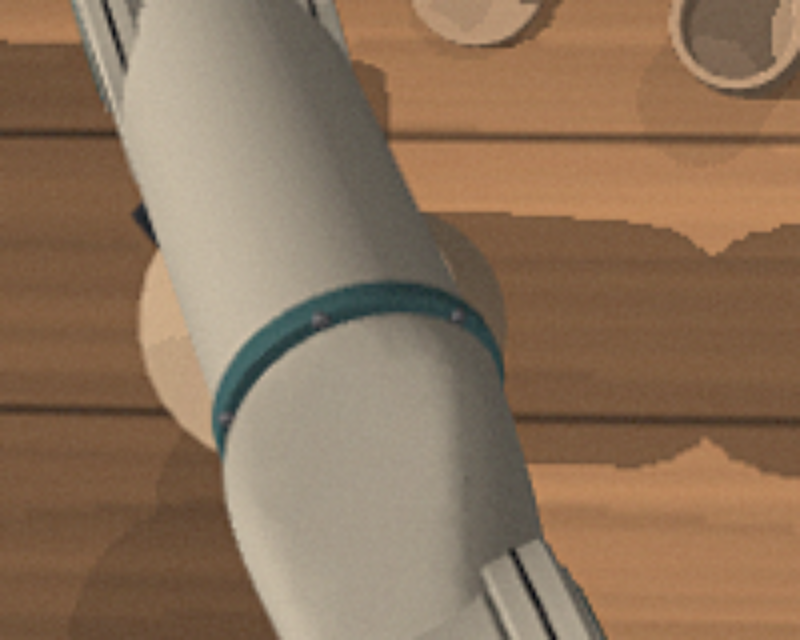

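View pics/side1c.png

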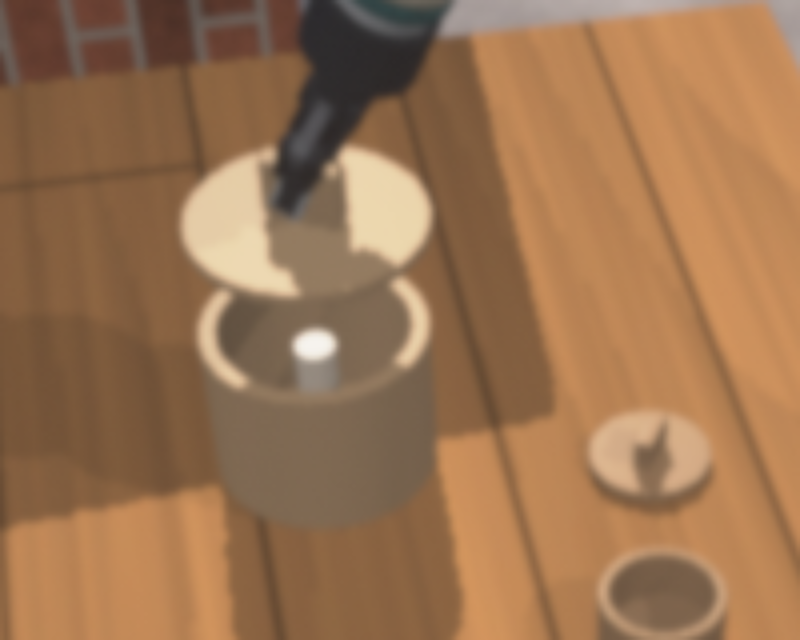

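View pics/w11.png

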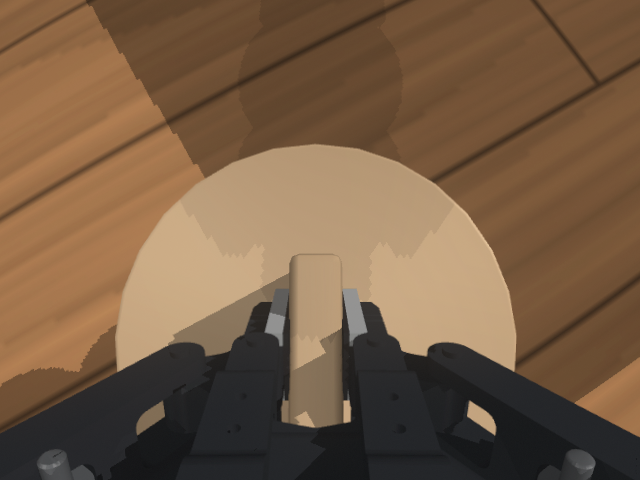

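The side picture shows the level lid hovering over the saggar, with the vase upright inside at (314,345 in the crop). The wrist readings taken in different attitudes point to a world-fixed bias of about (−1.4, +1.8) mm. I'll apply that and check it with the side view.

```bash
sed -i 's/^OLT=.*/OLT=np.array([-0.2,10.99,4.56])-2.2*RLT[:,1]-10.86*RLT[:,2]/' wp.py
cat > sidechk.py <<'E'
from wp import *
c=cal("side")
def fit(imf,df,ctr,z,rad,tol=1.5,upper=None):
    d=np.load(df);P=cloud(c,d)
    m=((abs(P[...,2]-z)<7)&(np.hypot(P[...,0]-ctr[0],P[...,1]-ctr[1])<rad+12)).astype(np.uint8)
    cn,_=cv2.findContours(m,cv2.RETR_EXTERNAL,cv2.CHAIN_APPROX_NONE);k=max(cn,key=len).reshape(-1,2).astype(float)
    X=onz(c,k,z)[:,:2]; U=X
    for _ in range(8):
        c2,r=circ(U); e=abs(np.hypot(*(X-c2).T)-r); U=X[e<max(tol,np.percentile(e,60))]
    print(imf,"centre",c2.round(2),"r",r.round(2),len(U),"of",len(X)); return c2
import sys
if len(sys.argv)>1:
    tag=sys.argv[1]
else: tag="1"
s=fit("sag","pics/side0.npy",(483,278),115,78)
P,R,_=tool(); O,Rl=lidpose(P,R); print("lid by tool",O.round(2),Rl[:,2].round(4))
l=fit("lid",f"pics/side{tag}.npy",(O[0],O[1]-3),O[2]+10,80)
print("side says lid-sag",(l-s).round(2)," tool says",(O[:2]-np.array([483.2,282.0])).round(2))
E
python3 sidechk.py
```

```text
sag centre [483.18 276.3 ] r 77.56 87 of 146
lid by tool [486.61 279.98 194.75] [-5.e-04  1.e-03  1.e+00]
lid centre [485.92 273.63] r 79.58 110 of 184
side says lid-sag [ 2.75 -2.68]  tool says [ 3.41 -2.02]
```

The side view and the tool estimate agree within 0.7 mm, so the target is (483.4, 282.3).

Run:
```python
from wp import *
st=plan(np.array([483.4,282.3,140]),lvl(60),3)
```

```text
lid now [486.6 280.  194.7] z [-0.001  0.001  1.   ] yaw 59.8 | total move [ -3.2   2.3 -54.7] rot 0.2
1 slide [0.1, 6.5, 17.1] turn [0.0, -0.0, -0.1] | tcp [477. 286. 196.] ike 0.0 marg 0.85
2 slide [0.1, 6.5, 17.1] turn [0.0, -0.0, -0.0] | tcp [476. 287. 178.] ike 0.0 marg 0.83
3 slide [0.2, 6.5, 17.1] turn [0.1, -0.0, -0.1] | tcp [475. 288. 160.] ike 0.0 marg 0.8
```

Emit:
play_rows([
  {"slide": [0.1, 6.5, 17], "turn": [0, 0, 0], "hand": 5},
  {"slide": [0.1, 6.5, 17], "turn": [0, 0, 0], "hand": 5},
  {"slide": [0.2, 6.5, 17], "turn": [0, 0, 0], "hand": 5},
  {"slide": [0, 0, 0], "turn": [0, 0, 0], "hand": 5},
  {"slide": [0, 0, 0], "turn": [0, 0, 0], "hand": 5},
])

```text
clock: 19.6
eef_pos: [474.5, 290.2, 160.3]
tool_rot: [-2.705, -0.001, 1.047]
force: [0.2, -0.5, -5.9]
width: 15.2
```

```bash
python3 - <<'E'
from h import *
im,d=get_image("side"); cv2.imwrite("pics/side2.png",im); np.save("pics/side2.npy",d); cv2.imwrite("pics/side2c.png",cv2.resize(im[60:220,180:380],None,fx=4,fy=4))
E
python3 sidechk.py 2
python3 - <<'E'
from wp import *
print(read_state()["force"])
st=plan(np.array([483.4,282.3,124]),lvl(60),2)
E
```

```text
sag centre [483.18 276.3 ] r 77.56 87 of 146
lid by tool [483.51 284.98 141.04] [-0.0015 -0.0011  1.    ]
lid centre [482.53 279.45] r 79.37 109 of 182
side says lid-sag [-0.65  3.14]  tool says [0.31 2.98]
[ 0.20297739  0.09982842 -6.17949512]
lid now [483.5 285.  141. ] z [-0.001 -0.001  1.   ] yaw 60.0 | total move [ -0.1  -2.7 -17. ] rot 0.1
1 slide [-1.2, 4.2, 7.5] turn [0.0, -0.0, 0.0] | tcp [475. 289. 152.] ike 0.0 marg 0.79
2 slide [-1.2, 4.1, 7.4] turn [0.0, -0.1, 0.0] | tcp [475. 288. 144.] ike 0.0 marg 0.77
```

View pics/side2c.png

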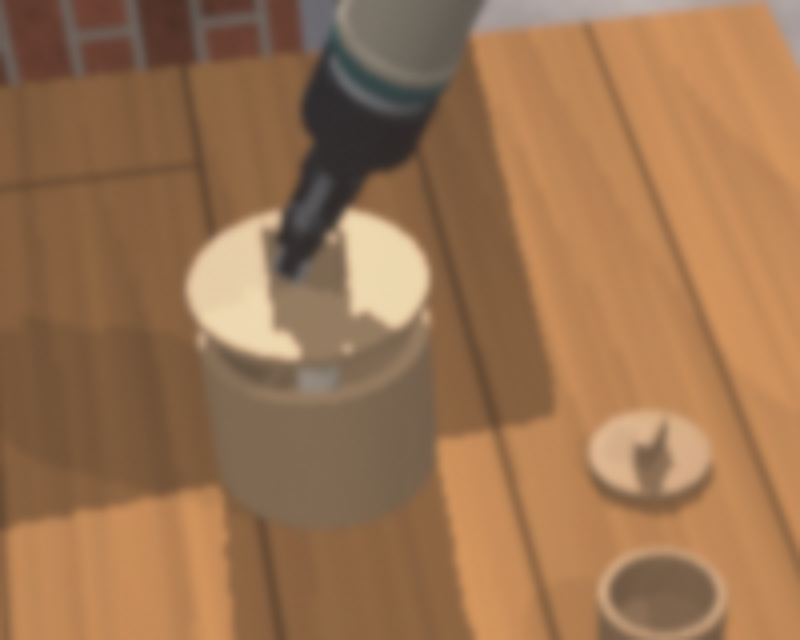

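The lid hovers just above the rim, and both estimates put it 3 mm too far in +y. Correcting that while lowering to 126.

Emit:
play_rows([
  {"slide": [-1.4, 4, 6], "turn": [0, 0, 0], "hand": 5},
  {"slide": [-1.3, 3.5, 5.5], "turn": [0, 0, 0], "hand": 5},
  {"slide": [0, 0, 0], "turn": [0, 0, 0], "hand": 5},
  {"slide": [0, 0, 0], "turn": [0, 0, 0], "hand": 5},
])

```text
clock: 20.15
eef_pos: [474.7, 286.6, 146.7]
tool_rot: [-2.705, -0.001, 1.047]
force: [-0.0, 0.4, -5.7]
width: 15.4
```

```bash
python3 - <<'E'
from h import *
im,d=get_image("side"); np.save("pics/side3.npy",d); cv2.imwrite("pics/side3.png",im)
E
python3 sidechk.py 3
python3 - <<'E'
from wp import *
print(read_state()["force"])
st=plan(np.array([483.4,282.3,118]),lvl(60),2)
E
```

```text
sag centre [483.18 276.3 ] r 77.56 87 of 146
lid by tool [483.54 281.43 127.2 ] [-8.e-04 -7.e-04  1.e+00]
lid centre [482.94 275.55] r 79.9 107 of 178
side says lid-sag [-0.23 -0.75]  tool says [ 0.34 -0.57]
[ 0.38671212  0.61703945 -5.55542928]
lid now [483.5 281.4 127.2] z [-0.001 -0.001  1.   ] yaw 60.0 | total move [-0.1  0.9 -9.2] rot 0.1
1 slide [0.3, 1.7, 4.3] turn [0.0, -0.0, 0.0] | tcp [475. 287. 142.] ike 0.0 marg 0.77
2 slide [0.4, 1.7, 4.3] turn [0.0, -0.1, 0.0] | tcp [475. 288. 138.] ike 0.0 marg 0.76
```

Emit:
play_rows([
  {"slide": [0.3, 1.1, 2.6], "turn": [0, 0, 0], "hand": 5},
  {"slide": [0.3, 1.1, 2.6], "turn": [0, 0, 0], "hand": 5},
  {"slide": [0, 0.9, 1.8], "turn": [0, 0, 0], "hand": 5},
  {"slide": [0, 0, 0], "turn": [0, 0, 0], "hand": 5},
])

```text
clock: 20.7
eef_pos: [474.7, 287.1, 138.8]
tool_rot: [-2.705, -0.0, 1.047]
force: [0.5, -0.1, -6.1]
width: 15.6
```

```bash
cat > st.py <<'E'
from wp import *
P,R,s=tool();O,Rl=lidpose(P,R);print("lid",O.round(2),Rl[:,2].round(4),"F",s["force"].round(1),"T",s["torque"].round(2),s["width"].round(1),s["clock"])
E
python3 st.py
```

```text
Traceback (most recent call last):
  File "st.py", line 2, in <module>
    P,R,s=tool();O,Rl=lidpose(P,R);print("lid",O.round(2),Rl[:,2].round(4),"F",s["force"].round(1),"T",s["torque"].round(2),s["width"].round(1),s["clock"])
                                                                                                                            ^^^^^^^^^^^^^^^^
AttributeError: 'float' object has no attribute 'round'
```

Emit:
play_rows([
  {"slide": [0, 0.8, 1.8], "turn": [0, 0, 0], "hand": 5},
  {"slide": [0, 0.4, 0.9], "turn": [0, 0, 0], "hand": 5},
  {"slide": [0, 0, 0], "turn": [0, 0, 0], "hand": 5},
])

```text
clock: 21.08
eef_pos: [474.8, 287.1, 136.0]
tool_rot: [-2.705, -0.001, 1.047]
force: [0.2, 0.0, -6.1]
width: 15.0
```

```bash
sed -i 's/s\["width"\].round(1)/s["width"]/' st.py; python3 st.py
```

```text
lid [483.53 281.85 116.38] [-5.e-04 -4.e-04  1.e+00] F [ 0.2  0.  -6.1] T [-0.47 -0.8   0.01] 14.994317654641321 21.075
```

Emit:
play_rows([
  {"slide": [0, 0.4, 0.9], "turn": [0, 0, 0], "hand": 5},
  {"slide": [0, 0, 0], "turn": [0, 0, 0], "hand": 5},
])

```text
clock: 21.32
eef_pos: [474.8, 287.2, 135.0]
tool_rot: [-2.706, -0.001, 1.047]
force: [-0.6, -0.4, -5.7]
width: 15.3
```

```bash
python3 st.py
```

```text
lid [483.52 281.88 115.4 ] [-5.e-04 -4.e-04  1.e+00] F [-0.6 -0.4 -5.7] T [-0.43 -0.79 -0.03] 15.3026256562776 21.325
```

Emit:
play_rows([
  {"slide": [0, 0.4, 0.9], "turn": [0, 0, 0], "hand": 5},
  {"slide": [0, 0, 0], "turn": [0, 0, 0], "hand": 5},
])

```text
clock: 21.58
eef_pos: [474.8, 287.2, 134.2]
tool_rot: [-2.706, -0.001, 1.047]
force: [-0.6, -0.3, -5.3]
width: 15.3
```

```bash
python3 st.py
```

```text
lid [483.62 281.96 114.59] [-8.e-04 -6.e-04  1.e+00] F [-0.6 -0.3 -5.3] T [-0.48 -0.75  0.03] 15.309756019398671 21.575
```

Emit:
play_rows([
  {"slide": [0, 0.3, 0.7], "turn": [0, 0, 0], "hand": 5},
  {"slide": [0, 0, 0], "turn": [0, 0, 0], "hand": 5},
])

```text
clock: 21.82
eef_pos: [474.8, 287.3, 134.1]
tool_rot: [-2.706, -0.001, 1.047]
force: [-0.4, -1.9, 3.6]
width: 15.5
```

```bash
python3 st.py
```

```text
lid [483.6  281.99 114.51] [-8.e-04 -7.e-04  1.e+00] F [-0.4 -1.9  3.6] T [-0.57 -0.11  0.13] 15.525637199576618 21.825
```

Contact: the force went from −5.5 N to +3.6 N with the lid at 114.5, so it is seated. Now release.

Emit:
play_rows([
  {"slide": [0, 0, 0], "turn": [0, 0, 0], "hand": 18},
  {"slide": [0, 0, 0], "turn": [0, 0, 0], "hand": 24},
  {"slide": [0, 0, 0], "turn": [0, 0, 0], "hand": 36},
  {"slide": [0, 0, 0], "turn": [0, 0, 0], "hand": 50},
  {"slide": [0, 0, 0], "turn": [0, 0, 0], "hand": 50},
])

```text
clock: 22.45
eef_pos: [474.7, 287.3, 133.3]
tool_rot: [-2.706, -0.001, 1.047]
force: [-0.7, -0.2, 0.5]
width: 49.8
```

```bash
python3 st.py; python3 look.py w12
python3 - <<'E'
from h import *
im,d=get_image("side"); cv2.imwrite("pics/side4.png",im); np.save("pics/side4.npy",d); cv2.imwrite("pics/side4c.png",cv2.resize(im[60:220,180:380],None,fx=4,fy=4))
E
```

```text
lid [483.5  281.98 113.69] [-6.e-04 -5.e-04  1.e+00] F [-0.7 -0.2  0.5] T [-0.19 -0.38 -0.03] 49.75239225226226 22.45
[474.7 287.3 133.3] [-2.7055e+00 -7.0000e-04  1.0469e+00] 22.45 [-0.16  0.79 -0.37  1.65 -0.12  0.98  0.66]
```

View pics/side4c.png

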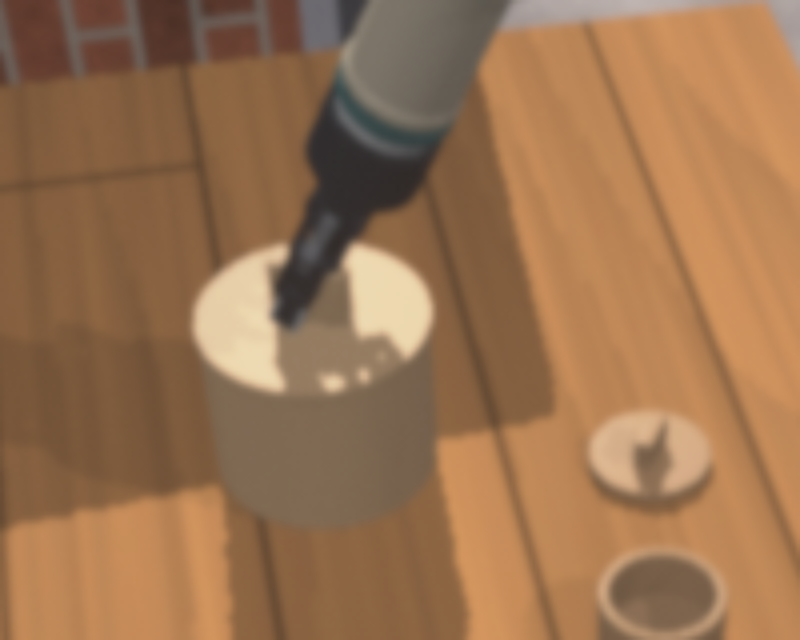

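View pics/w12.png

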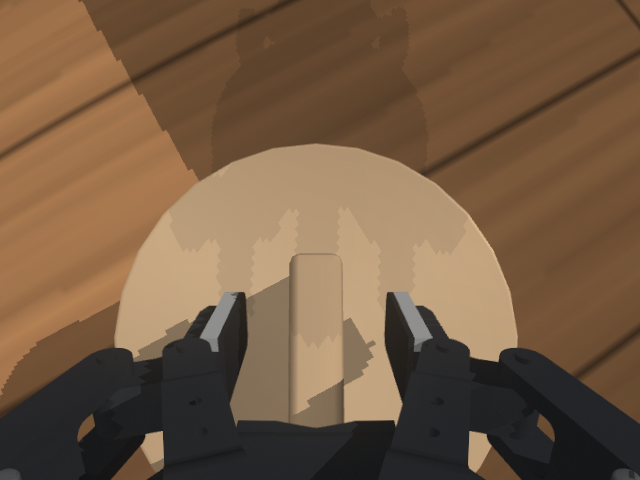

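The lid sits flush on the saggar, and the pads (246 and 386 px) are clear of the lug (290–343 px). Backing off straight up.

Emit:
play_rows([
  {"slide": [0, -8.5, -18.1], "turn": [0, 0, 0], "hand": 50},
  {"slide": [0, -17, -36], "turn": [0, 0, 0], "hand": 50},
  {"slide": [0, -21, -45], "turn": [0, 0, 0], "hand": 50},
  {"slide": [0, -21, -45], "turn": [0, 0, 0], "hand": 50},
  {"slide": [0, 0, 0], "turn": [0, 0, 0], "hand": 50},
])

```text
clock: 23.18
eef_pos: [476.1, 289.0, 297.8]
tool_rot: [-2.711, -0.009, 1.047]
force: [-0.1, 0.2, -0.2]
width: 49.9
```

Emit:
play_rows([
  {"slide": [0, 0, 0], "turn": [-8, 0, 0], "hand": 50},
  {"slide": [0, 0, 0], "turn": [-8, 0, 0], "hand": 50},
  {"slide": [0, 0, 0], "turn": [-9, 0, 0], "hand": 50},
  {"slide": [0, 0, 0], "turn": [0, 0, 0], "hand": 50},
  {"slide": [0, 0, 0], "turn": [0, 0, 0], "hand": 50},
])

```text
clock: 23.8
eef_pos: [475.0, 286.4, 292.5]
tool_rot: [-3.141, -0.0, 1.046]
force: [-0.8, 0.0, 0.6]
width: 50.2
```

```bash
python3 look.py w13
python3 - <<'E'
from h import *
import pickle
c,p0,R0=pickle.load(open("pics/w13.pkl","rb")); d=np.load("pics/w13.npy"); P=cloud(c,d)
b=np.array([-1.4,1.8,0])
m=(abs(P[...,2]-125)<6)&(np.hypot(P[...,0]-482,P[...,1]-284)<90); m[:, :]&=np.arange(480)[:,None]<440
pts=P[m]; cc=pts.mean(0); n=np.linalg.svd(pts-cc,full_matrices=False)[2][2]; n*=np.sign(n[2]); print("lid top z",np.median(pts[:,2]),"n",n.round(4),"tilt rad",np.arccos(n[2]),len(pts))
mm=m.astype(np.uint8); cn,_=cv2.findContours(mm,cv2.RETR_EXTERNAL,cv2.CHAIN_APPROX_NONE);k=max(cn,key=len).reshape(-1,2)
U=onz(c,k,125)[:,:2]
for _ in range(6):
    c2,r=circ(U);U=U[abs(np.hypot(*(U-c2).T)-r)<2]
print("disc (wrist)",c2,r,len(U),"vs saggar wrist (481.8,283.8): diff",c2-[481.8,283.8])
im,d=get_image("side"); cv2.imwrite("pics/side5.png",im); np.save("pics/side5.npy",d)
im,d=get_image("top"); cv2.imwrite("pics/top5.png",im)
E
```

```text
[475.  286.4 292.5] [-3.1409 -0.      1.0456] 23.8 [-0.41  0.44 -0.27  1.7   0.13  1.02  0.32]
lid top z 124.48245981397676 n [ 2.e-04 -2.e-04  1.e+00] tilt rad 0.0002583940327133775 31260
disc (wrist) [481.77173986 284.08101138] 78.69243567518188 586 vs saggar wrist (481.8,283.8): diff [-0.02826014  0.28101138]
```

View pics/w13.png

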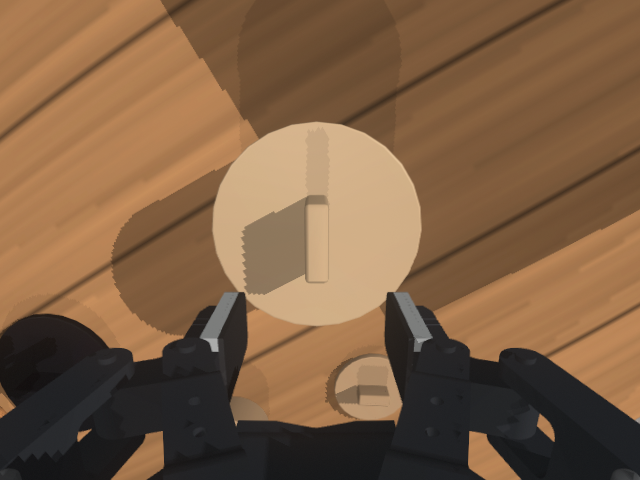

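View pics/side5.png

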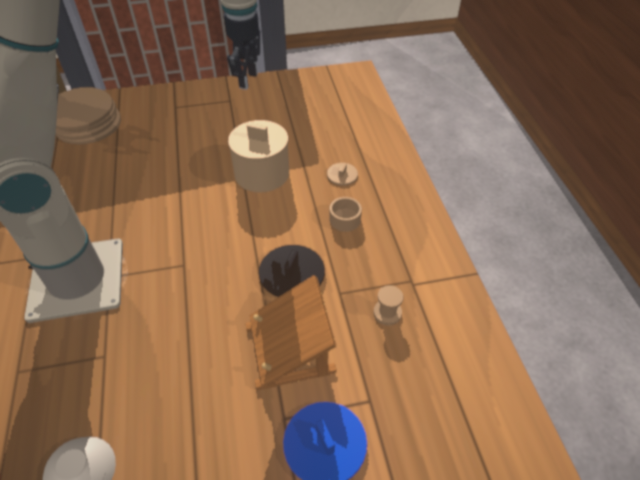

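The lid is level (0.0003 rad) and centred within 0.3 mm. Its top is 10.2 mm above the measured rim, so it is seated, and the bystanders are where they were. Handing in.

```bash
python3 -c "
from cell import *
s=read_state(); print(s['force'],s['clock'])
print(finish_job())"
```

```text
[ 0.23145343 -0.72007295  0.32786097] 23.95
the job is handed in; nothing more can be done
None
```

The vase is standing upright inside the big saggar, and the big lid is seated level on its rim. I handed the job in at about 24 s of the 64 s allowed; no verdict is reported.

- **Vase:** I gripped it by the neck, lowered it until I felt light contact (5.5 N) at the expected height, and let go. The wrist camera showed it upright and centred, and the side view showed it still upright just before the lid went on.
- **Lid grasp:** The straight-on grasp ran joints 5 and 6 into their limits. I gripped the lug with the tool tilted 25° in the plane of its faces instead, and lifted the lid square to the board.
- **Lid placing:** I lowered it until about 9 N rested on the rim, then opened the fingers.
- **Last checks:**
  - The lid's tilt was 0.0003 rad.
  - Its centre was within 0.3 mm of the saggar's.
  - Its top was 10.2 mm above the measured rim (10 mm expected).
  - By eye, the small saggar, small lid and prop looked unmoved, and the arm was clear.
- **Disagreements:** The wrist camera read about (−1.4, +1.8) mm off from the top camera, and the side camera about 4 mm off in y. I corrected for the wrist bias and used only differences from the side view. The two then agreed on the lid's position over the saggar to within 1 mm.

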